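# Pack detector units into the transit box

## Task

Pack the two or three detector units that stand with the aluminium brackets behind the grey transit box (not the heap at its left) into the box as one tight row, starting at the tall end wall: the plain elbow goes in first against that wall, foot pointing along the box, a unit stands on its foot, then one of the two-step spacers drops in with its lip over that unit's tray and its foot ready for the next unit, and so on, and after the last unit comes the end block, its lip over the last tray. Everything stands upright and fully down, with next to no gaps; a spacer that is not needed stays on the bench outside the box. Last, slide the box's black-tabbed stop along the box up against the end block, then let go; leave the tape roll and glue bottle alone.

Things in the scene. Friction and masses are not known exactly. Their poses are not given: they have to be found in the camera images.
- kit_box: Grey open transit box fixed on the bench, its length along its own y: inside 74 wide (x) and 335 long (y), floor 4 thick, side walls 4 thick and 14 high above the floor (18 above the bench); the end wall at -y is tall (40 above the floor), the one at +y low (14). Origin: centre of the underside, on the bench.
- box_datum (a point): Point on the box's inner floor, middle of its width, on the inner face of the tall end wall; axes are the box's: +y runs along the row towards the stop, x across. In a row without gaps the elbow's origin lies at y = 5, unit centres at 44, 122, (200), spacer origins at 83, (161), the end block's at 168 after two units or 246 after three (mm).
- row_stop (a joint): Sliding stop of the box, m: 0 = farthest from the tall wall (face 305 mm from it), grows as the stop moves towards the tall wall (-y of the box), up to 0.14. Stays where it is left; about 2 N friction. Starts between 0 and 0.015.
- stop_face (a point): Middle of the lower edge of the stop's face (68 wide, 30 high) that presses on the end block; axes as the box.
- stop_grip (a point): Centre of the top of the stop's black upright grip tab, 40 wide (box x), 10 thick (box y), free from 34 mm above the box floor to 66 mm; 30 mm behind the stop's face (box +y). Moves with the stop.
- elbow: Plain elbow, first part of the row. Bare aluminium, standing. Web 68 wide (x), 38 high; grip tab on it 40 wide (x), 10 thick (y), from 38 to 66 high; origin under the tab's middle at the underside, z up. Foot plate 60 wide, 4 thick, on the floor out to y = +55. Web 10 thick (y). No lip. In the box its y axis points the same way as the box's.
- spacer_a: Two-step spacer (a, b identical). Bare aluminium, standing. Web 68 wide (x), 38 high; grip tab on it 40 wide (x), 10 thick (y), from 38 to 66 high; origin under the tab's middle at the underside, z up. Foot plate 60 wide, 4 thick, on the floor out to y = +55. Web 10 thick (y). Lip 4 thick, underside 15.5 high, juts from web to y = -13. Foot under the next unit; in the box y points as the box's y.
- spacer_b: Two-step spacer, identical to spacer_a, same origin and axes.
- end_block: End block, last part of the row, no foot. Bare aluminium, standing. Web 68 wide (x), 38 high; grip tab on it 40 wide (x), 10 thick (y), from 38 to 66 high; origin under the tab's middle at the underside, z up. Web 24 thick (y). Lip 4 thick, underside 15.5 high, juts from web to y = -20. In the box y points as the box's y.
- end_lip (a point): Middle of the lip's lower outer edge on the end block (own y = -20, 15.5 above its underside).
- end_back (a point): Middle of the lower edge of the end block's back face (own y = +12), on which the stop presses.
- unit_a: Detector unit (two or three are present; identical, any order among themselves): white square tray 68 x 68 mm, 9 high, corners cut off, carrying a round black puck 46 to 48 in diameter, from 10 to 34 mm height (gripped round the puck). Origin: centre of the tray's underside, z up, x and y along the tray's sides; a quarter turn makes no difference.
- unit_b: Detector unit (two or three are present; identical, any order among themselves): white square tray 68 x 68 mm, 9 high, corners cut off, carrying a round black puck 46 to 48 in diameter, from 10 to 34 mm height (gripped round the puck). Origin: centre of the tray's underside, z up, x and y along the tray's sides; a quarter turn makes no difference.
- unit_c: Detector unit (two or three are present; identical, any order among themselves): white square tray 68 x 68 mm, 9 high, corners cut off, carrying a round black puck 46 to 48 in diameter, from 10 to 34 mm height (gripped round the puck). Origin: centre of the tray's underside, z up, x and y along the tray's sides; a quarter turn makes no difference.
- feeder_cord: Stiff black cord of the screw feeder, fixed and solid: between heights 0.08 and 1.1 m it hangs almost plumb within x 0.48 to 0.56 and y 0.32 to 0.39 m (from the robot's base); swing round in front of it.
- tape: Yellow tape roll, 63 across, 19 high, lying on the bench; bystander.
- glue_bottle: Dropper bottle with red cap, 36 across, 107 high, standing at the back; bystander.
There are look-alikes about, which are no part of the job. Leave any purple look-alike of the spacer_b alone.

How it is judged:
By the outcome, as a careful person would: the job done as asked, in the order asked, and still so for the second after the job is handed in, with the robot touching nothing.
Of unit_a, unit_b, unit_c only 2 to 3 are there at a start; the rules pass over those that are not, and their reading is None.
At some moment in a run one of unit_a, unit_b, unit_c may be knocked a few centimetres aside while the robot is not near it.
It also fails if it takes over 210 s, if anything falls off the work surface, if the arm or the gripper's body presses on something with over 40 N, if the wrist force passes 120 N, or if a joint passes its speed limit or range.

## Robot

A 7-joint arm with a two-finger parallel gripper is mounted at the origin on a cart in front of the work surface, level with it; the furniture and walls round the work are solid. World frame = base frame: x ahead of the robot, y to its left, z up, the work surface at z = 0. Lengths are in mm, angles in rad, forces in N, time in s.
With the tool pointing down it reaches from about 375 to 925 mm from the base axis. Payload 3.1 kg.
Tool frame: the origin (TCP) lies on the centre line of the jaws, within the pads' length; the fingertips stand 11 mm ahead of it and the grasp point (between the pads) lies 8 mm behind it; z points along the fingers, y is the line along which they close (so a half turn about z gives the same grasp; the last joint's range is limited). The gripper opens to 85 mm and grips with 20 to 120 N. Pads are 22 mm wide; open, the fingers measure 114 mm over their backs; the gripper's body (76 mm by 85 mm) begins 54 mm behind the grasp point. The pads swing forward as they close: fully open they stand 13 mm farther back than shut.
Start: joints at [-1.208, 0.383, 0.044, 1.598, -0.018, 1.161, -0.05], TCP at [289.011, 582.216, 242.269] pointing down, gripper open.
Joint ranges: [-2.61, 2.61], [-0.41, 2.15], [-1.48, 1.57], [0, 2.5], [-1.57, 4.71], [0.05, 1.97], [-2.85, 2.85]. Speed limits (rad/s): [2.79, 2.79, 3.14, 3.14, 3.14, 3.14, 3.14].

## Interface

Orientations are given as a rotation vector (axis times angle).
In Python, from plant import * gives the robot as it stands. The module is installed in compiled form; this text tells all that it offers.
- The arm moves only by the tool apply_moves, never from a script. Its argument "motion" is a list of rows, each a list of 3 entries, a list of its own where there are three numbers: the opening, from 0 (shut) to 1 (fully open), then the shift along the tool's x, y, z in cm, then the turn, a rotation vector about the tool's x, y, z in rad. In form: [[claw, [x, y, z], [ax, ay, az]], ...]. A call has 1 to 20 rows; each row shifts and turns the commanded pose from where the row before left it, along the tool's axes as they then stand; what a row does not reach is not made up. A row lasts 1/10 s, in which the tool goes at most 50 mm and 8.59 degrees, less where a joint would pass 70% of its speed; a pose out of reach is approached as far as the arm can. A call with a gripper value outside its range is refused whole. The fingers move at their own pace and stop on an object; "force" is the grip in N (left out, the last holds). Time passes only in rows, so rows that do not move let the fingers close. It gives the time, the measured TCP pose, the force, the opening and the grip force at its end, in the units of the state.
- state(): the state, without advancing time (a new reading comes with each control period).
- read_camera(name): name is "scene" or "top" or "wrist"; returns a dict with "frame" (384x512x3 uint8, red, green, blue), "fx", "fy", "cx", "cy" (pixels), "extrinsics" (4x4, takes a point from world to camera coordinates). Camera axes: x right, y down, z forward; pixel columns grow to the right and rows downward; lengths in mm; the calibration is good to about 2 mm. A picture is of the moment at which its call begins. There is no depth.
- sign_off(): hands the job in; it is judged then, once.
The state is a dict: "time": time; "joint_pos": joint angles; "joint_vel": joint speeds; "joint_efforts": joint torques, N m; "position": TCP position; "eef_rot": TCP orientation; "wrist_force": force on the tool from outside, world axes, zero at the start; "wrist_torque": the same for the moment, N m; "width": finger opening in mm; "grasp_force": force on a finger pad.
Only numpy, scipy, OpenCV 4.12 (cv2) and the standard library are available. Lean on these libraries where they do the work, as an engineer would, in place of code of your own. Each camera call takes 0.05 s, during which the arm holds its last target. There are 200 camera calls.

## Working session

There is one attempt and no reset: what is moved stays moved. The work goes in short steps, Python scripts to look and compute and a tool call to move; the robot and the scene stay as the last step left them, time stands still between calls to the robot, and variables do not carry over. Pictures are saved under pics/ and viewed, at most 14 in all, crops included, and the job is handed in when it is done.

Besides the shell and the picture viewer there is one more tool, called after ">>>" as name(argument=value, ...) on one line, values as JSON. apply_moves: Moves the arm, as the interface text tells. Its arguments: {"type":"object","properties":{"motion":{"type":"array","items":{"type":"array"}},"force":{"type":"number"}},"required":["motion"]}

```bash
mkdir -p pics; cat > h.py <<'E'
from plant import *
import numpy as np, cv2
from scipy.spatial.transform import Rotation as R
def cam(n):
    c=read_camera(n); c['bgr']=cv2.cvtColor(c['frame'],cv2.COLOR_RGB2BGR); return c
def ray(c,u,v,z):
    E=np.array(c['extrinsics']); Rm,t=E[:3,:3],E[:3,3]; o=-Rm.T@t
    d=Rm.T@np.array([(u-c['cx'])/c['fx'],(v-c['cy'])/c['fy'],1]); return o+d*(z-o[2])/d[2]
def proj(c,p):
    E=np.array(c['extrinsics']); q=E[:3,:3]@np.array(p)+E[:3,3]; return np.array([c['fx']*q[0]/q[2]+c['cx'],c['fy']*q[1]/q[2]+c['cy']])
E
python3 - <<'E'
from h import *
s=state(); print({k:np.round(v,3) for k,v in s.items()})
for n in ['top','scene']:
    c=cam(n); cv2.imwrite(f'pics/{n}0.png',cv2.resize(c['bgr'],(800,600),interpolation=cv2.INTER_CUBIC)); np.save(n+'.npy',c,allow_pickle=True)
    E=np.array(c['extrinsics']);print(n,c['fx'],c['cx'],c['cy'],-E[:3,:3].T@E[:3,3]); print(E.round(3))
E
```

```text
{'time': np.float64(0.0), 'joint_pos': array([-1.208,  0.384,  0.044,  1.6  , -0.018,  1.161, -0.05 ]), 'joint_vel': array([ 0.001, -0.001, -0.001,  0.   ,  0.001, -0.   , -0.   ]), 'joint_efforts': array([-0.0000e+00, -4.3346e+01,  1.0250e+00, -2.4951e+01,  1.1000e-02,
        1.1000e-02, -0.0000e+00]), 'position': array([288.616, 581.4  , 240.886]), 'eef_rot': array([-0.717, -3.058,  0.004]), 'wrist_force': array([-0.542, -0.44 ,  0.999]), 'wrist_torque': array([-0.066, -0.007,  0.053]), 'grasp_force': np.float64(0.0), 'width': np.float64(85.138)}
top 354.54055887197126 254.63807210222822 192.64066898752995 [548.21421695 135.45277721 929.12276311]
[[ 2.30000e-02 -1.00000e+00  3.00000e-03  1.19727e+02]
 [-9.95000e-01 -2.30000e-02 -9.80000e-02  6.39309e+02]
 [ 9.80000e-02 -1.00000e-03 -9.95000e-01  8.71266e+02]
 [ 0.00000e+00  0.00000e+00  0.00000e+00  1.00000e+00]]
scene 459.38203912368294 258.4372335885994 190.04106748541702 [ 115.92105745 -725.786801    643.11772373]
[[ 8.65000e-01 -5.01000e-01 -3.00000e-03 -4.62163e+02]
 [-2.50000e-01 -4.26000e-01 -8.69000e-01  2.78560e+02]
 [ 4.34000e-01  7.53000e-01 -4.94000e-01  8.14011e+02]
 [ 0.00000e+00  0.00000e+00  0.00000e+00  1.00000e+00]]
```

View pics/top0.png

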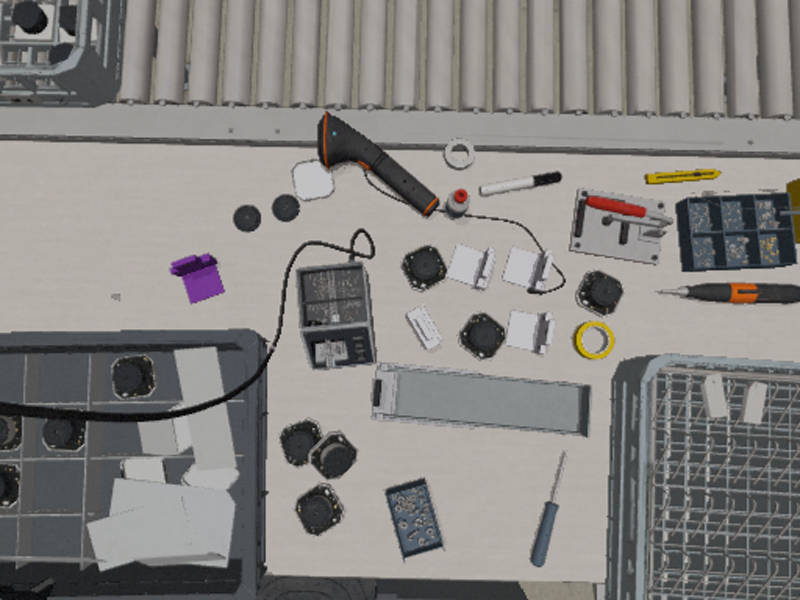

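View pics/scene0.png

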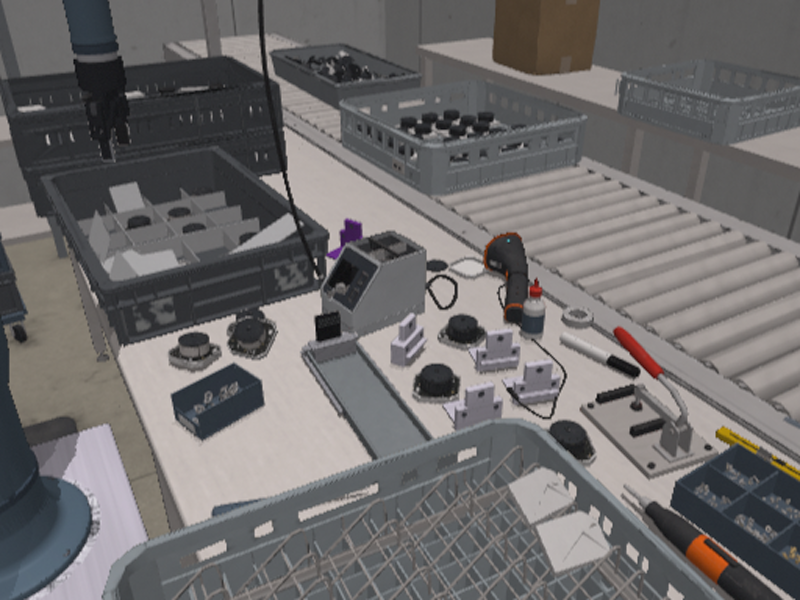

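```bash
python3 - <<'E'
import numpy as np,cv2
c=np.load('top.npy',allow_pickle=True).item()['bgr']
cv2.imwrite('pics/crop1.png',cv2.resize(c[148:288,232:412],None,fx=4.2,fy=4.2,interpolation=cv2.INTER_CUBIC))
E
```

```text
(no output)
```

View pics/crop1.png

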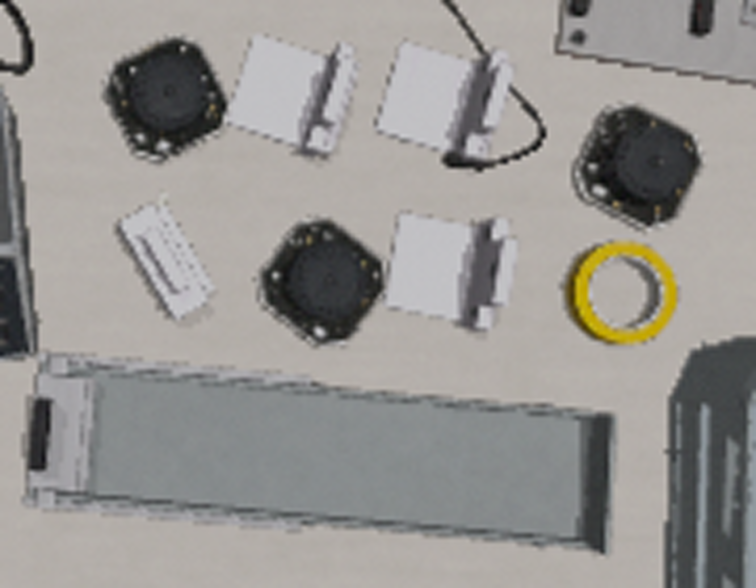

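```bash
python3 - <<'E'
from h import *
c=np.load('top.npy',allow_pickle=True).item()
s=np.load('scene.npy',allow_pickle=True).item()['bgr']
cv2.imwrite('pics/crop2.png',cv2.resize(s[190:300,240:390],None,fx=5,fy=5,interpolation=cv2.INTER_CUBIC))
def P(u,v,z): return ray(c,232+u/4.2,148+v/4.2,z).round(0)
for n,u,v,z in [('uA',172,92,34),('uB',655,160,34),('uC',330,280,34),('b1 top',345,98,66),('b2',500,92,66),('b3',508,268,66),('end',165,262,66),('cornTR in',590,412,18),('cornBR',583,545,18),('BL',30,500,18),('TL',45,358,18),('stoptab',40,435,70),('floor R top',578,412,4),('floorRbot',578,540,4),('f L top',92,372,18),('crate bottom',672,450,0),('crate top',715,450,120)]: print(n,P(u,v,z))
E
```

```text
uA [696.  89.  34.]
uB [ 661. -204.   34.]
uC [584.  -8.  34.]
b1 top [689. -11.  66.]
b2 [ 695. -102.   66.]
b3 [ 592. -106.   66.]
end [591.  93.  66.]
cornTR in [ 508. -169.   18.]
cornBR [ 429. -164.   18.]
BL [448. 169.  18.]
TL [533. 162.  18.]
stoptab [490. 163.  70.]
floor R top [ 507. -166.    4.]
floorRbot [ 430. -165.    4.]
f L top [525. 134.  18.]
crate bottom [ 485. -225.    0.]
crate top [ 494. -202.  120.]
```

View pics/crop2.png

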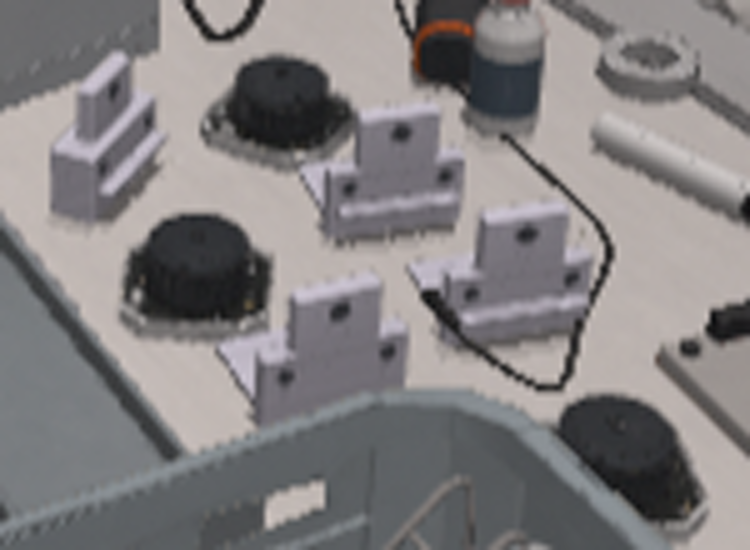

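>>> apply_moves(motion=[[1,[0,0,0],[0,0,-0.13]],[1,[0,0,0],[0,0,-0.13]],[1,[0,0,0],[0,0,-0.134]],[1,[-1.5,-4.5,0],[0,0,0]],[1,[-1.5,-4.5,0],[0,0,0]],[1,[-1.5,-4.5,0],[0,0,0]],[1,[-1.5,-4.5,0],[0,0,0]],[1,[-1.5,-4.5,0],[0,0,0]],[1,[-1.2,-4,0],[0,0,0]],[1,[-1.2,-4,0],[0,0,0]],[1,[-1.2,-4,0],[0,0,0]],[1,[-1.2,-4,0],[0,0,0]],[1,[-1.2,-4,0],[0,0,0]],[1,[-2,-4,0],[0,0,0]],[1,[-2,-4,0],[0,0,0]],[0.4,[0,0,0],[0,0,0]]])

```text
time: 1.7
position: [431.4, 59.9, 242.3]
eef_rot: [0.123, 3.138, -0.003]
wrist_force: [-0.0, -0.0, 0.8]
width: 73.5
grasp_force: 0.0
```

```bash
python3 - <<'E'
from h import *
c=cam('wrist'); cv2.imwrite('pics/w1.png',cv2.resize(c['bgr'],(800,600))); np.save('w1.npy',c,allow_pickle=True)
E=np.array(c['extrinsics']);o=-E[:3,:3].T@E[:3,3];print(o,E[2,:3],c['fx'],state()['position'])
for u,v in [(0,0),(511,0),(0,383),(511,383)]: print(ray(c,u,v,0))
E
```

```text
[346.65620336  66.89919246 373.75095408] [ 0.32646789 -0.02702518 -0.94482186] 314.19050258726526 [430.41436476  63.34445774 242.13400171]
[ 241.88656404 -199.23308999    0.        ]
[283.9607078  329.06374975   0.        ]
[ 7.60529933e+02 -3.86930420e+02 -5.68434189e-14]
[ 8.23725790e+02  4.23635337e+02 -5.68434189e-14]
```

View pics/w1.png

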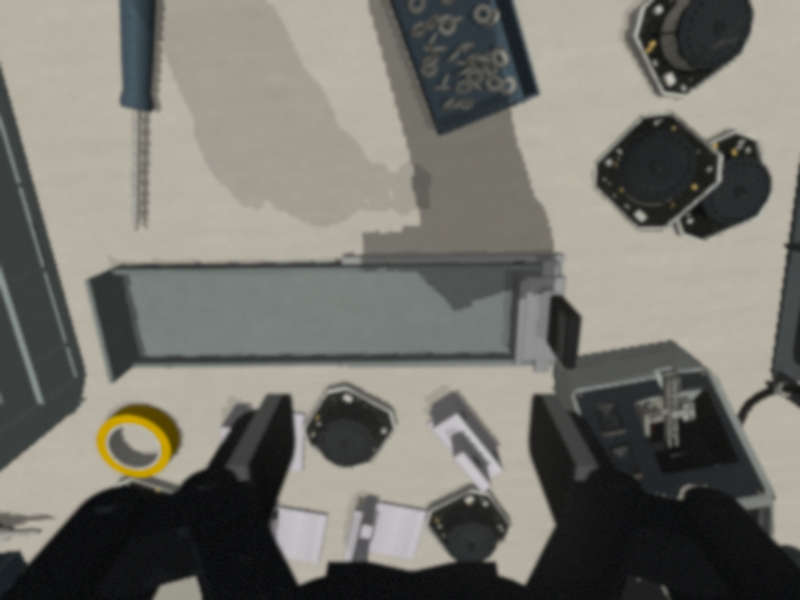

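```bash
python3 - <<'E'
from h import *
c=np.load('w1.npy',allow_pickle=True).item()
im=c['bgr']; g=im.astype(int)
print(im[200,200],im[200,75],im[190,340],im[300//2+40,250], im[230,200])
gray=cv2.cvtColor(im,cv2.COLOR_BGR2GRAY)
# intensity profiles
print('col200',gray[155:245,200].tolist()); print('row200',gray[200,50:110].tolist()); print('row200r',gray[200,310:380].tolist())
E
```

```text
[123 127 121] [51 51 49] [144 145 144] [122 127 119] [64 66 65]
col200 [175, 175, 175, 173, 175, 174, 176, 176, 174, 171, 162, 141, 111, 83, 68, 71, 93, 111, 118, 123, 125, 124, 125, 126, 125, 125, 125, 127, 126, 124, 127, 127, 127, 127, 126, 125, 126, 126, 127, 127, 126, 125, 127, 127, 126, 125, 124, 125, 125, 122, 124, 125, 126, 126, 127, 127, 127, 125, 125, 124, 124, 126, 125, 125, 125, 127, 125, 126, 126, 124, 119, 103, 80, 61, 58, 65, 88, 109, 130, 155, 172, 178, 180, 177, 177, 176, 177, 177, 176, 175]
row200 [179, 177, 177, 177, 177, 178, 178, 174, 162, 144, 128, 107, 83, 60, 53, 52, 52, 50, 49, 48, 50, 50, 50, 50, 52, 50, 52, 51, 51, 51, 52, 52, 56, 66, 75, 79, 85, 101, 114, 122, 123, 124, 124, 125, 124, 123, 123, 123, 124, 123, 124, 126, 125, 125, 127, 126, 126, 126, 124, 124]
row200r [122, 122, 122, 121, 122, 122, 123, 123, 121, 120, 121, 117, 111, 108, 105, 99, 84, 68, 63, 63, 76, 101, 126, 141, 141, 137, 136, 140, 142, 145, 144, 144, 144, 140, 138, 131, 127, 127, 127, 120, 109, 81, 50, 31, 28, 28, 31, 35, 45, 40, 40, 36, 32, 29, 32, 31, 33, 39, 56, 89, 122, 150, 168, 176, 179, 179, 177, 179, 181, 179]
```

```bash
cat >> h.py <<'E'
def cross(p,i0,i1,th):
    "first subpixel crossing of th going i0->i1"
    st=1 if i1>i0 else -1
    for i in range(i0,i1,st):
        a,b=p[i]-th,p[i+st]-th
        if a*b<=0 and a!=b: return i+st*a/(a-b)
    return None
E
python3 - <<'E'
from h import *
c=np.load('w1.npy',allow_pickle=True).item()
g=cv2.cvtColor(c['bgr'],cv2.COLOR_BGR2GRAY).astype(float)
def fit(pts,n):
    pts=np.array(pts); k=np.polyfit(pts[:,1],pts[:,0],1)
    for _ in range(3):
        r=pts[:,0]-np.polyval(k,pts[:,1]); q=abs(r)<2; k=np.polyfit(pts[q,1],pts[q,0],1)
    print(n,'slope dx/dy',k[0].round(4),'x@y0',k[1].round(1),q.sum(),'rms',r[q].std().round(2)); return k
A=[];B=[];C=[];D=[]
for u in range(95,300,4):
    v=cross(g[:,u],200,150,95)
    if v and u<215: A.append(ray(c,u,v,18)[:2])
    v=cross(g[:,u],200,240,95); B.append(ray(c,u,v,4)[:2])
    v=cross(g[:,u],242,225,120); C.append(ray(c,u,v,18)[:2]) if v else 0
a=fit(A,'near inner top'); b=fit(B,'far floor'); e=fit(C,'far outer top')
for v in range(178,224,4):
    u=cross(g[v],110,60,95); D.append(ray(c,u,v,4)[:2])
D=np.array(D); k=np.polyfit(D[:,0],D[:,1],1); print('wall floor line dy/dx',k, 'rms',(D[:,1]-np.polyval(k,D[:,0])).std())
print('wall y at x=470',np.polyval(k,470))
E
```

```text
near inner top slope dx/dy 0.066 x@y0 436.6 30 rms 0.13
far floor slope dx/dy 0.0669 x@y0 514.0 52 rms 0.35
far outer top slope dx/dy 0.0695 x@y0 516.3 52 rms 0.19
wall floor line dy/dx [-6.84928014e-02 -1.33953435e+02] rms 0.5272477642752232
wall y at x=470 -166.14505156097297
```

>>> apply_moves(motion=[[0.4,[-2.8,-4,0],[0,0,-0.008]],[0.4,[-2.8,-4,0],[0,0,-0.006]],[0.4,[-2.8,-4,0],[0,0,0]],[0.4,[-2.6,-3.5,0],[0,0,0]],[0.4,[0,0,0],[0,0,0]],[0.4,[0,0,0],[0,0,0]]])

```text
time: 2.35
position: [530.7, -93.8, 241.4]
eef_rot: [-0.084, -3.139, -0.0]
wrist_force: [0.8, 0.6, -0.3]
width: 34.1
grasp_force: 0.0
```

```bash
cat >> h.py <<'E'
def yaw():
    "world yaw of tool y"
    y=R.from_rotvec(state()['eef_rot']).as_matrix()[:,1]; return np.arctan2(y[1],y[0])
def snap(n):
    c=cam('wrist'); cv2.imwrite(f'pics/{n}.png',cv2.resize(c['bgr'],(800,600),interpolation=cv2.INTER_CUBIC)); np.save(n+'.npy',c,allow_pickle=True); return c
E
python3 - <<'E'
from h import *
c=snap('w2'); print(state()['position'],yaw())
for p in [(592,-106,66),(695,-102,66),(592,-85,0),(584,-8,34)]: print(p,proj(c,p)*800/512)
E
```

```text
[530.29224645 -92.43197807 241.40296803] 1.5199508957213599
(592, -106, 66) [398.01525443 359.57322639]
(695, -102, 66) [411.84531641 482.81223115]
(592, -85, 0) [425.7273491 323.189035 ]
(584, -8, 34) [530.2912447  324.54180956]
```

View pics/w2.png

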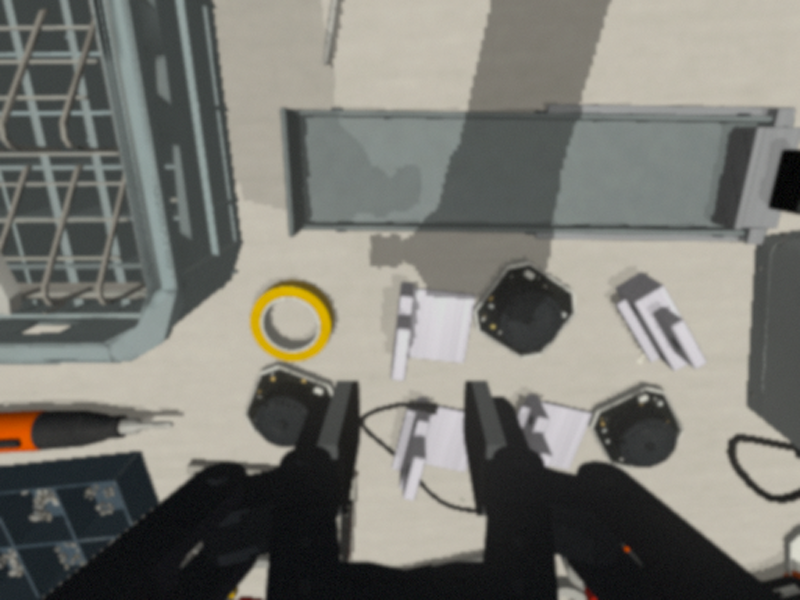

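```bash
python3 - <<'E'
from h import *
c=np.load('w2.npy',allow_pickle=True).item(); im=c['bgr']
for n,(u,v) in dict(foot=(445,330),bench=(560,400),webtop=(403,330),dark=(412,310),foot1=(565,425),foot2=(450,430)).items(): print(n,im[int(v*.64),int(u*.64)])
d=im[:,:,0].astype(int)-im[:,:,2]
m=((d>-1)&(im[:,:,1]>150)).astype(np.uint8)*255
n,l,s,ce=cv2.connectedComponentsWithStats(m)
for i in range(1,n):
    if s[i,4]>60: print(s[i],ce[i].round(1))
cv2.imwrite('pics/m.png',cv2.resize(m[160:330,140:460],(800,425)))
E
```

```text
foot [212 208 211]
bench [172 186 191]
webtop [194 191 193]
dark [170 169 171]
foot1 [205 201 204]
foot2 [211 206 211]
[  73    0   38  185 1143] [90.9 94.3]
[114   0  25 161 368] [125.3  75.8]
[479 130  19  15 119] [488.4 137.5]
[407 184  32  52 478] [421.4 205.8]
[ 71 187  39  44 732] [ 92.4 211.7]
[ 252  186   51   56 1598] [277.4 209.5]
[396 192  25  38 213] [407.9 210.4]
[430 206  20  28 195] [439.6 219.3]
[  0 222  70   9 479] [ 33.3 226. ]
[342 258  36  41 787] [358.8 276.8]
[259 261  40  58 964] [280.7 284.2]
[252 263  13  37 141] [258.2 281.4]
```

View pics/m.png

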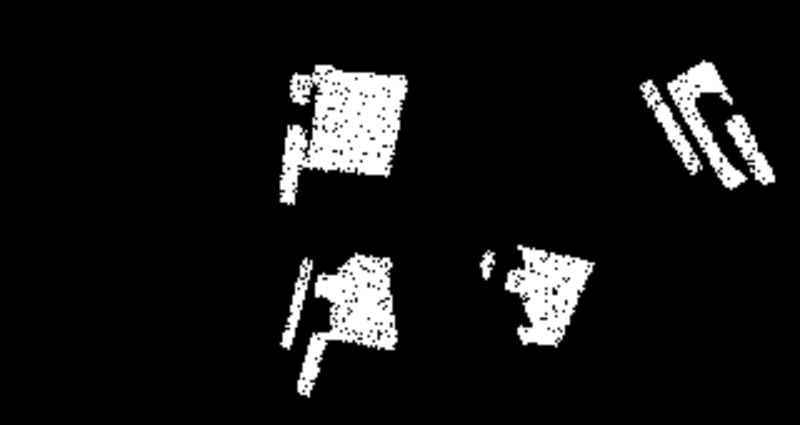

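```bash
python3 - <<'E'
from h import *
c=np.load('w2.npy',allow_pickle=True).item()
P=lambda u,v,z: ray(c,140+u/2.5,160+v/2.5,z)[:2]
def br(n,a,b):
    a,b=P(*a,4),P(*b,4); d=(b-a); w=np.linalg.norm(d); d/=w; y=np.array([-d[1],d[0]])  # x dir = d (toward +x world), y=left
    o=(a+b)/2-55*y; print(n,'w',w.round(1),'origin',o.round(1),'yaw ydir deg',np.degrees(np.arctan2(y[1],y[0])).round(1))
br('elbow',(408,76),(388,178)); br('b1',(596,262),(559,347))
a,b=P(733,117,66),P(770,182,66); print('end tab',(a+b)/2,np.linalg.norm(b-a),np.degrees(np.arctan2(*(b-a)[::-1])))
a,b=P(290,125,66),P(284,205,66)
print('elbow strip',P(298,75,38),P(286,203,38),P(294,105,66))
g=cv2.cvtColor(c['bgr'],cv2.COLOR_BGR2GRAY)
# pucks: dark blobs fit
E
```

```text
elbow w 56.2 origin [ 587.5 -105.6] yaw ydir deg 78.7
b1 w 56.5 origin [692.   -7.3] yaw ydir deg 72.3
end tab [590.92763333  92.36718383] 36.8717354591661 32.147279545793424
elbow strip [556.07314188 -99.40147088] [ 619.74430475 -108.83073626] [ 559.944287  -100.9841021]
```

```bash
cat >> h.py <<'E'
def go(x,y,z,deg):
    s=state(); ps=np.radians(deg); p=np.array(s['position']); a=(yaw()-ps+np.pi/2)%np.pi-np.pi/2
    ps=yaw()-a; d=np.array([x,y,z])-p
    yv=np.array([np.cos(ps),np.sin(ps)]); xv=np.array([-yv[1],yv[0]])
    print('turn z',round(a,3),'shift cm',(np.array([d[:2]@xv,d[:2]@yv,-d[2]])/10).round(2),'now',p.round(1),round(np.degrees(yaw()),1),'w',round(float(s['width']),1))
E
python3 -c "
from h import *
go(588.5,-105.5,55,80.5)"
```

```text
turn z 0.115 shift cm [-5.96 -0.33 18.64] now [530.3 -92.4 241.4] 87.1 w 34.4
```

>>> apply_moves(motion=[[0.4,[0,0,0],[0,0,0.115]],[0.4,[-2,-0.1,2.6],[0,0,0]],[0.4,[-2,-0.1,4],[0,0,0]],[0.4,[-2,-0.1,4],[0,0,0]],[0.4,[0,0,3],[0,0,0]],[0.4,[0,0,2],[0,0,0]],[0.4,[0,0,2],[0,0,0]],[0.4,[0,0,1],[0,0,0]],[0.4,[0,0,0],[0,0,0]],[0,[0,0,0],[0,0,0]],[0,[0,0,0],[0,0,0]],[0,[0,0,0],[0,0,0]],[0,[0,0,0],[0,0,0]],[0,[0,0,0],[0,0,0]],[0,[0,0,0],[0,0,0]]], force=50)

```text
time: 3.9
position: [590.6, -107.3, 57.7]
eef_rot: [0.263, 3.128, 0.001]
wrist_force: [-0.4, 1.8, 7.1]
width: 8.9
grasp_force: 51.3
```

```bash
python3 -c "
from h import *
c=snap('w3'); print(state()['position'],state()['width'],state()['grasp_force'],state()['wrist_force'])"
```

```text
[ 590.61073914 -107.31257727   57.69139383] 9.079772945980366 51.28530263900757 [-1.19867297  1.21067429  5.75128153]
```

View pics/w3.png

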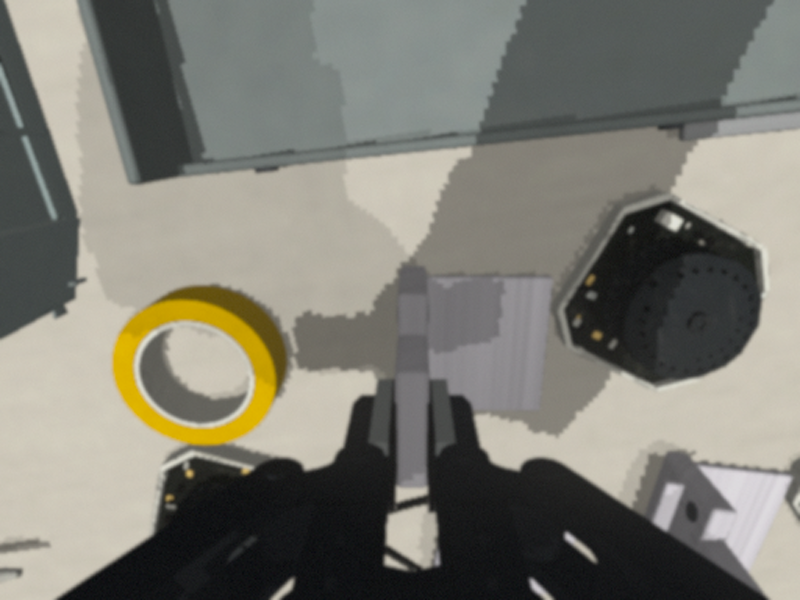

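```bash
python3 - <<'E'
from h import *
c=np.load('w3.npy',allow_pickle=True).item(); s=state(); p=np.array(s['position'])[:2]; ps=yaw()
yv=np.array([np.cos(ps),np.sin(ps)]); xw=np.array([yv[1],-yv[0]])
for n,u,v,z in [('webend',412,266,38),('footA',551,275,4),('footB',542,412,4),('tabend',410,335,66)]:
    q=ray(c,u*.64,v*.64,z)[:2]-p; print(n,'bx',q@xw,'by',q@yv)
print(np.degrees(ps))
E
```

```text
webend bx -45.160314975485115 by 0.34810188643019585
footA bx -32.441916188859885 by 54.84387787805365
footB bx 29.070054460093203 by 56.65397196946936
tabend bx -33.27018419882613 by -0.28230771236516844
80.39039008877253
```

```bash
python3 - <<'E'
from h import *
t=np.load('top.npy',allow_pickle=True).item(); w=np.load('w2.npy',allow_pickle=True).item()
for z in (0,60,100,140,180): print(z,'rimcorner top',ray(t,648*.64,360*.64,z)[:2].round(),'w2',ray(w,172*.64,295*.64,z)[:2].round(),ray(w,150*.64,345*.64,z)[:2].round(),'| base',ray(t,612*.64,440*.64,z)[:2].round(),ray(w,237*.64,200*.64,z)[:2].round(),'rimleft',ray(t,645*.64,430*.64,z)[:2].round(),ray(w,140*.64,130*.64,z)[:2].round())
go(465.8,-158.8,140,86.16)
E
```

```text
0 rimcorner top [ 550. -286.] w2 [ 557. -286.] [ 599. -314.] | base [ 418. -223.] [ 485. -222.] rimleft [ 435. -278.] [ 433. -283.]
60 rimcorner top [ 550. -258.] w2 [ 539. -255.] [ 574. -278.] | base [ 426. -200.] [ 479. -200.] rimleft [ 442. -251.] [ 435. -252.]
100 rimcorner top [ 550. -240.] w2 [ 527. -233.] [ 558. -254.] | base [ 432. -185.] [ 475. -186.] rimleft [ 447. -234.] [ 436. -231.]
140 rimcorner top [ 550. -222.] w2 [ 515. -212.] [ 542. -229.] | base [ 437. -169.] [ 471. -172.] rimleft [ 452. -216.] [ 438. -210.]
180 rimcorner top [ 550. -204.] w2 [ 503. -191.] [ 525. -205.] | base [ 443. -154.] [ 466. -158.] rimleft [ 457. -198.] [ 439. -189.]
turn z -0.101 shift cm [12.11 -5.97 -8.23] now [ 590.6 -107.3   57.7] 80.4 w 9.1
```

>>> apply_moves(motion=[[0,[0,0,-2],[0,0,0]],[0,[0,0,-4],[0,0,0]],[0,[0,0,-2.5],[0,0,-0.101]],[0,[3,-1.5,0],[0,0,0]],[0,[3,-1.5,0],[0,0,0]],[0,[3,-1.5,0],[0,0,0]],[0,[2,-1,0],[0,0,0]],[0,[1.1,-0.5,0],[0,0,0]],[0,[0,0,0],[0,0,0]],[0,[0,0,0],[0,0,0]]])

```text
time: 4.95
position: [465.9, -158.7, 141.5]
eef_rot: [0.104, 3.138, 0.0]
wrist_force: [0.3, 0.5, -1.6]
width: 8.8
grasp_force: 50.4
```

```bash
python3 - <<'E'
from h import *
go(465.8,-158.8,70,86.16); print(state()['wrist_force'])
c=snap('w4')
for p in [(463.6,-165.7,4),(463.6+37,-165.7-2.5,44),(463.6-37,-165.7+2.5,44)]: print(proj(c,p)*800/512)
E
```

```text
turn z 0.001 shift cm [ 0.01 -0.01  7.15] now [ 465.9 -158.7  141.5] 86.2 w 8.8
[ 0.28332764  0.4944221  -1.62988714]
[398.43728452 286.4783595 ]
[397.17900233 377.27142965]
[395.79001132 236.40395808]
```

View pics/w4.png

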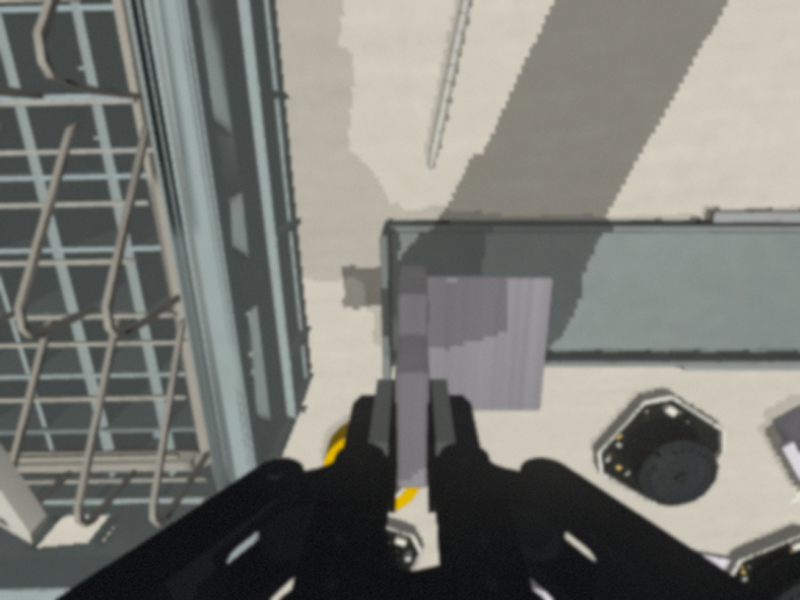

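```bash
python3 - <<'E'
from h import *
c=np.load('w4.npy',allow_pickle=True).item()
g=cv2.cvtColor(c['bgr'],cv2.COLOR_BGR2GRAY).astype(float)
u=400; print(g[130:165,u].astype(int).tolist()); print(g[215:250,u].astype(int).tolist())
for n,v,z in [('v144',144,18),('v145',145,18),('far floor 225',225,4),('226',226,4),('far out top 233',233,18)]:
    p=ray(c,u,v,z); print(n,p[:2].round(1),'centre offset',round(p[0]-(474.7+.067*p[1]),1))
E
```

```text
[196, 195, 196, 198, 198, 200, 200, 196, 188, 174, 148, 113, 83, 77, 97, 119, 129, 130, 126, 132, 140, 144, 144, 144, 144, 144, 143, 143, 142, 144, 143, 144, 144, 144, 144]
[143, 144, 143, 143, 143, 145, 144, 140, 130, 108, 81, 68, 65, 69, 72, 88, 112, 131, 144, 165, 187, 200, 204, 203, 204, 203, 201, 201, 199, 201, 201, 201, 199, 199, 196]
v144 [433.8 -44.7] centre offset -37.9
v145 [434.6 -44.7] centre offset -37.1
far floor 225 [513.5 -33. ] centre offset 41.0
226 [514.6 -32.9] centre offset 42.1
far out top 233 [514.5 -38.7] centre offset 42.4
```

>>> apply_moves(motion=[[0,[-0.3,0,2],[0,0,0]],[0,[0,0,2.5],[0,0,0]],[0,[0,0,1.5],[0,0,0]],[0,[0,0,1],[0,0,0]],[0,[0,0,0.5],[0,0,0]],[0,[0,0,0.2],[0,0,0]],[0,[0,0,0],[0,0,0]]])

```text
time: 5.7
position: [468.4, -159.5, 64.6]
eef_rot: [0.104, 3.139, -0.0]
wrist_force: [0.5, 0.6, -1.0]
width: 8.8
grasp_force: 50.3
```

>>> apply_moves(motion=[[0,[0,0,0.15],[0,0,0]],[0,[0,0,0.1],[0,0,0]],[0,[0,0,0.1],[0,0,0]],[0,[0,0,0],[0,0,0]],[0,[0,0,0],[0,0,0]]])

```text
time: 6.2
position: [468.1, -159.5, 61.6]
eef_rot: [0.105, 3.139, 0.001]
wrist_force: [-1.5, 0.1, 6.0]
width: 8.6
grasp_force: 51.2
```

>>> apply_moves(motion=[[0,[0,-0.1,0],[0,0,0]],[0,[0,-0.1,0],[0,0,0]],[0,[0,0,0],[0,0,0]]])

```text
time: 6.5
position: [468.2, -160.2, 61.6]
eef_rot: [0.104, 3.139, 0.004]
wrist_force: [-1.7, 2.8, 6.1]
width: 8.7
grasp_force: 51.5
```

>>> apply_moves(motion=[[0,[0,-0.1,0],[0,0,0]],[0,[0,-0.1,0],[0,0,0]],[0,[0,0,0],[0,0,0]]])

```text
time: 6.8
position: [468.6, -162.0, 61.6]
eef_rot: [0.104, 3.138, 0.004]
wrist_force: [0.4, 3.8, 5.4]
width: 9.0
grasp_force: 51.3
```

>>> apply_moves(motion=[[0,[0,-0.1,0],[0,0,0]],[0,[0,-0.1,0],[0,0,0]],[0,[0,-0.1,0],[0,0,0]],[0,[0,0,0],[0,0,0]]])

```text
time: 7.2
position: [468.7, -165.2, 61.6]
eef_rot: [0.104, 3.138, 0.003]
wrist_force: [0.9, 2.1, 6.3]
width: 9.0
grasp_force: 51.4
```

>>> apply_moves(motion=[[0,[0,-0.1,0],[0,0,0]],[0,[0,-0.1,0],[0,0,0]],[0,[0,-0.1,0],[0,0,0]],[0,[0,0,0],[0,0,0]]])

```text
time: 7.6
position: [468.7, -165.6, 61.6]
eef_rot: [0.102, 3.139, 0.009]
wrist_force: [-0.1, 7.8, 7.7]
width: 8.8
grasp_force: 51.8
```

>>> apply_moves(motion=[[0,[0,0.1,0],[0,0,0]],[0,[0,0,0],[0,0,0]],[0.35,[0,0,0],[0,0,0]],[0.35,[0,0,0],[0,0,0]],[0.35,[0,0,0],[0,0,0]],[0.35,[0,0,0],[0,0,0]],[0.35,[0,0,-2],[0,0,0]],[0.35,[0,0,-4],[0,0,0]],[0.35,[0,0,-4],[0,0,0]],[0.35,[0,4,-1],[0,0,0]],[1,[0,4,0],[0,0,0]],[1,[0,3,0],[0,0,0]],[1,[0,0,0],[0,0,0]],[1,[0,0,0],[0,0,0]]])

```text
time: 9.0
position: [474.2, -58.9, 170.4]
eef_rot: [-0.103, -3.14, 0.002]
wrist_force: [-0.6, 0.1, -0.5]
width: 84.5
grasp_force: 0.0
```

```bash
python3 - <<'E'
from h import *
c=snap('w5'); print(state()['position'],np.degrees(yaw()))
for n,p in dict(C=(584,-8,34),B=(661,-204,34),elbow=(466.9,-165.4,66)).items(): print(n,proj(c,p)*800/512)
E
```

```text
[474.08225895 -60.0441113  170.46778617] 86.11138400282947
C [501.57283229 448.00757904]
B [222.85665114 556.39881945]
elbow [202.21868215 308.96082337]
```

View pics/w5.png

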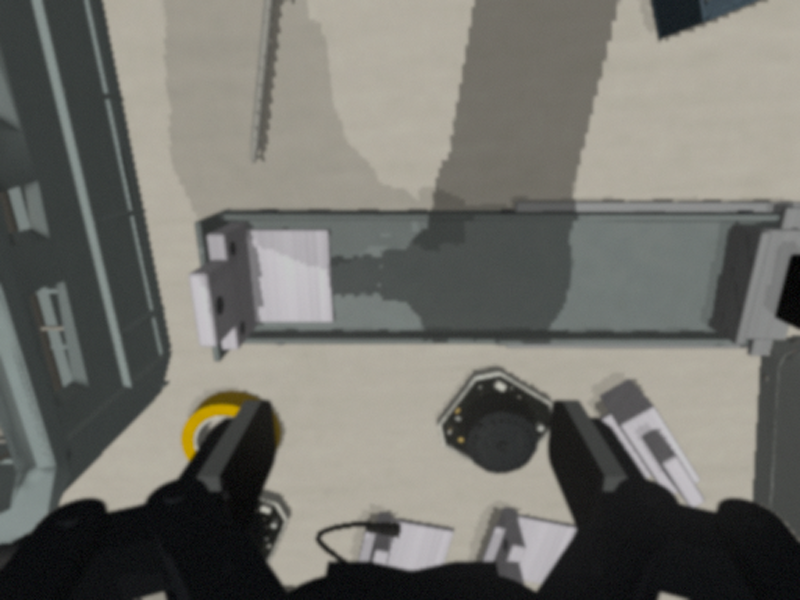

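>>> apply_moves(motion=[[1,[-4,1.3,0.4],[0,0,0]],[1,[-4,1.3,0.4],[0,0,0]],[1,[-4,1.3,0.4],[0,0,0]],[1,[-4,1.3,0.4],[0,0,0]],[1,[-3,1.3,0.4],[0,0,0]],[1,[0,0,0],[0,0,0]],[1,[0,0,0],[0,0,0]]])

```text
time: 9.75
position: [668.1, -8.9, 149.7]
eef_rot: [-0.108, -3.138, 0.004]
wrist_force: [-0.1, 0.1, -0.1]
width: 85.4
grasp_force: 0.0
```

```bash
cat >> h.py <<'E'
def unit(c,x,y,show=None):
    "puck centre and tray angle near x,y"
    im=c['bgr'].astype(int); g=im.max(2)
    H,W=g.shape; uv=proj(c,(x,y,9)); sc=np.linalg.norm(proj(c,(x+10,y,9))-uv)/10
    yy,xx=np.mgrid[:H,:W]; roi=np.hypot(xx-uv[0],yy-uv[1])<58*sc
    m=((g<110)&roi).astype(np.uint8)
    n,l,s,ce=cv2.connectedComponentsWithStats(m); i=1+np.argmax(s[1:,4]); m=(l==i).astype(np.uint8)
    m=cv2.morphologyEx(m,cv2.MORPH_CLOSE,np.ones((5,5)))
    cn=max(cv2.findContours(m,cv2.RETR_EXTERNAL,cv2.CHAIN_APPROX_NONE)[0],key=cv2.contourArea)[:,0]
    w=np.array([ray(c,u,v,9)[:2] for u,v in cn],np.float32)
    (cx,cy),(a,b),ang=cv2.minAreaRect(w)
    # robust: average direction by 4-fold moment of contour edge directions
    k=6; d=np.roll(w,-k,0)-np.roll(w,k,0); th=np.arctan2(d[:,1],d[:,0])
    f=np.sum(np.exp(4j*th)); 
    print('rect c',round(cx,1),round(cy,1),'size',round(a,1),round(b,1),'ang',round(ang%90,1),'ang4',round(np.degrees(np.angle(f))/4%90,1),round(abs(f)/len(w),2))
    if show: 
        j=c['bgr'].copy(); cv2.polylines(j,[cn.reshape(-1,1,2)],True,(0,0,255),1); u,v=uv.astype(int); r=int(60*sc)
        cv2.imwrite(f'pics/{show}.png',cv2.resize(j[max(v-r,0):v+r,max(u-r,0):u+r],(400,400)))
    return cx,cy
E
python3 - <<'E'
from h import *
c=cam('wrist'); np.save('w6.npy',c,allow_pickle=True); print(state()['position'])
unit(c,584,-8,'u1'); 
E
```

```text
[667.38736913  -9.40469341 150.06766783]
rect c 593.1 0.5 size 98.9 74.2 ang 34.6 ang4 55.7 0.25
```

View pics/u1.png

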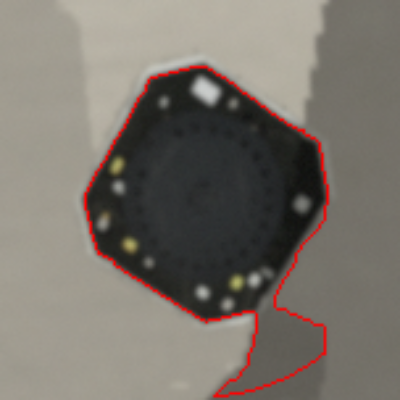

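```bash
sed -i 's/g<110/g<80/' h.py; python3 - <<'E'
from h import *
c=np.load('w6.npy',allow_pickle=True).item(); im=c['bgr']
x,y=unit(c,584,-8)
# puck circle: slightly lighter disc; project centre estimates
u=proj(c,(x,y,9)); print(u)
E
```

```text
rect c 583.1 -6.8 size 64.6 63.6 ang 53.7 ang4 53.1 0.38
[258.80086859  85.67350136]
```

```bash
python3 - <<'E'
from h import *
print(state()['joint_pos'].round(2)); go(583.1,-6.8,25,53.5); go(583.1,-6.8,25,143.5)
E
```

```text
[-0.41  0.54  0.49  1.65 -0.29  1.03  1.67]
turn z 0.567 shift cm [ 6.93 -4.8  12.51] now [667.4  -9.4 150.1] 86.0 w 85.6
turn z -1.004 shift cm [ 4.8   6.93 12.51] now [667.4  -9.4 150.1] 86.0 w 85.6
```

>>> apply_moves(motion=[[1,[0,0,0],[0,0,0.142]],[1,[0,0,0],[0,0,0.142]],[1,[0,0,0],[0,0,0.142]],[1,[0,0,0],[0,0,0.141]],[1,[3,-2.4,0],[0,0,0]],[1,[3,-2.4,0],[0,0,0]],[1,[0.93,0,2],[0,0,0]],[1,[0,0,4],[0,0,0]],[1,[0,0,3],[0,0,0]],[1,[0,0,2],[0,0,0]],[1,[0,0,1.5],[0,0,0]],[1,[0,0,0],[0,0,0]],[1,[0,0,0],[0,0,0]]])

```text
time: 11.1
position: [584.2, -5.0, 26.5]
eef_rot: [0.981, 2.984, 0.0]
wrist_force: [0.6, -0.3, 0.1]
width: 85.5
grasp_force: 0.0
```

>>> apply_moves(motion=[[0,[0,0,0],[0,0,0]],[0,[0,0,0],[0,0,0]],[0,[0,0,0],[0,0,0]],[0,[0,0,0],[0,0,0]],[0,[0,0,0],[0,0,0]],[0,[0,0,0],[0,0,0]]], force=50)

```text
time: 11.7
position: [585.3, -4.1, 27.3]
eef_rot: [0.978, 2.983, 0.002]
wrist_force: [-0.5, 0.2, 5.5]
width: 44.0
grasp_force: 50.5
```

```bash
cat >> h.py <<'E'
D=np.array([466.5,-170.4]); BY=np.array([.0669,.9978]); BX=np.array([.9978,-.0669])
def box(y,z,x=0,deg=86.16):
    p=D+BY*y+BX*x; go(p[0],p[1],z,deg)
def inbox():
    s=state(); d=np.array(s['position'])[:2]-D; print('box x',round(d@BX,1),'y',round(d@BY,1),'z',np.round(s['position'][2],1),'F',np.round([s['wrist_force'][:2]@BX,s['wrist_force'][:2]@BY,s['wrist_force'][2]],1),'yaw',round(np.degrees(yaw()),1),'w',np.round(s['width'],1))
E
python3 - <<'E'
from h import *
inbox(); box(49,100,0,-3.84)
E
```

```text
box x 107.4 y 173.9 z 27.3 F [-0.6  0.2  5.5] yaw 53.7 w 44.0
turn z 1.004 shift cm [-12.49 -10.74  -7.27] now [585.3  -4.1  27.3] 53.7 w 44.0
```

>>> apply_moves(motion=[[0,[0,0,-3],[0,0,0]],[0,[0,0,-4.3],[0,0,0.1]],[0,[0,0,0],[0,0,0.15]],[0,[0,0,0],[0,0,0.15]],[0,[0,0,0],[0,0,0.15]],[0,[0,0,0],[0,0,0.15]],[0,[0,0,0],[0,0,0.15]],[0,[0,0,0],[0,0,0.15]],[0,[0,0,0],[0,0,0.004]],[0,[-3,-3,0],[0,0,0]],[0,[-3,-3,0],[0,0,0]],[0,[-3,-3,0],[0,0,0]],[0,[-2,-1.2,0],[0,0,0]],[0,[-1.49,-0.54,0],[0,0,0]],[0,[0,0,0],[0,0,0]],[0,[0,0,0],[0,0,0]]])

```text
time: 13.3
position: [469.1, -121.1, 99.0]
eef_rot: [-2.293, -2.147, -0.002]
wrist_force: [0.1, 0.2, 0.4]
width: 43.9
grasp_force: 51.4
```

```bash
python3 - <<'E'
from h import *
inbox(); box(49,40,0,-3.84)
c=cam('wrist'); cv2.imwrite('pics/w7.png',cv2.resize(c['bgr'],(800,600))); np.save('w7.npy',c,allow_pickle=True)
E
```

```text
box x -0.7 y 49.4 z 99.0 F [0.1 0.2 0.4] yaw -3.8 w 43.9
turn z 0.001 shift cm [-0.04  0.07  5.9 ] now [ 469.1 -121.1   99. ] -3.8 w 43.9
```

View pics/w7.png

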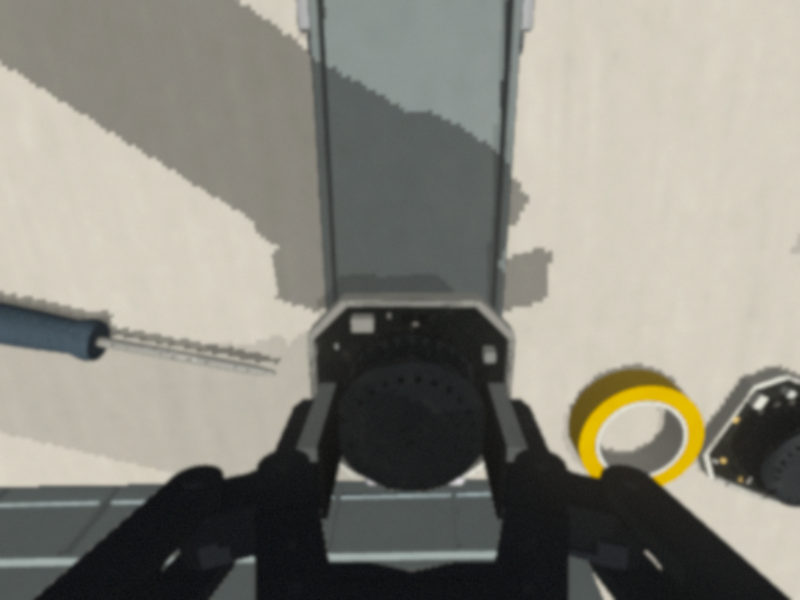

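>>> apply_moves(motion=[[0,[0,0.07,2],[0,0,0]],[0,[0,0,2],[0,0,0]],[0,[0,0,1],[0,0,0]],[0,[0,0,0.6],[0,0,0]],[0,[0,0,0.3],[0,0,0]],[0,[0,0,0.2],[0,0,0]],[0,[0,0,0.2],[0,0,0]],[0,[0,0,0.1],[0,0,0]],[0,[0,0,0],[0,0,0]]])

```text
time: 14.25
position: [469.7, -121.6, 35.3]
eef_rot: [2.294, 2.146, 0.001]
wrist_force: [-1.1, 1.4, 3.0]
width: 43.9
grasp_force: 51.7
```

```bash
python3 -c "
from h import *
inbox()"
```

```text
box x -0.1 y 48.9 z 35.3 F [-1.2  1.4  3. ] yaw -3.8 w 43.9
```

>>> apply_moves(motion=[[0,[-0.15,0,0],[0,0,0]],[0,[-0.15,0,0],[0,0,0]],[0,[-0.1,0,0],[0,0,0]],[0,[-0.1,0,0],[0,0,0]],[0,[0,0,0],[0,0,0]]])

```text
time: 14.75
position: [469.9, -125.4, 35.3]
eef_rot: [-2.293, -2.146, -0.004]
wrist_force: [0.1, 3.8, 6.1]
width: 43.9
grasp_force: 52.1
```

>>> apply_moves(motion=[[0,[-0.1,0,0],[0,0,0]],[0,[-0.1,0,0],[0,0,0]],[0,[0,0,0],[0,0,0]]])

```text
time: 15.05
position: [469.9, -125.5, 35.3]
eef_rot: [-2.291, -2.145, -0.006]
wrist_force: [0.1, 6.9, 8.4]
width: 44.0
grasp_force: 52.2
```

```bash
python3 -c "
from h import *
inbox()"
```

```text
box x 0.4 y 45.0 z 35.3 F [-0.4  6.8  8.4] yaw -3.8 w 44.0
```

>>> apply_moves(motion=[[0,[0.1,0,0],[0,0,0]],[0,[0.1,0,0],[0,0,0]],[0.8,[0,0,0],[0,0,0]],[0.8,[0,0,0],[0,0,0]],[0.8,[0,0,0],[0,0,0]],[0.8,[0,0,-2],[0,0,0]],[0.8,[0,0,-4],[0,0,0]],[0.8,[0,0,-4],[0,0,-0.133]],[0.8,[0,0,-4],[0,0,-0.133]],[0.8,[0,0,-2.5],[0,0,-0.133]],[0.8,[0,0,0],[0,0,-0.133]],[0.8,[0,0,0],[0,0,-0.133]],[0.8,[0,0,0],[0,0,-0.133]],[0.8,[0,0,0],[0,0,-0.133]],[0.8,[0,0,0],[0,0,-0.133]],[0.8,[0,0,0],[0,0,-0.133]],[0.8,[0,0,0],[0,0,-0.133]],[0.8,[0,0,0],[0,0,-0.133]]])

```text
time: 16.85
position: [468.3, -127.2, 199.3]
eef_rot: [-0.267, -3.129, 0.001]
wrist_force: [0.6, 0.2, -0.0]
width: 68.2
grasp_force: 0.0
```

>>> apply_moves(motion=[[0.8,[-4,2,0],[0,0,0]],[0.8,[-4,2,0],[0,0,0]],[0.8,[-4,2,0],[0,0,0]],[0.8,[-4,2,0],[0,0,0]],[0.8,[-4,2,0],[0,0,0]],[0.8,[-4,1.4,0],[0,0,0]],[0.8,[-3.2,1,0],[0,0,0]],[0.4,[0,0,0],[0,0,0]],[0.4,[0,0,0],[0,0,0]],[0.4,[0,0,0],[0,0,0]]])

```text
time: 17.85
position: [757.0, -53.2, 199.3]
eef_rot: [-0.277, -3.128, 0.002]
wrist_force: [0.2, 0.4, 0.0]
width: 34.1
grasp_force: 0.0
```

```bash
cat >> h.py <<'E'
def foot(c,x,y,n):
    "bracket origin/yaw from foot plate near foot centre x,y: mask, rays to z=4, polygon edges"
    im=c['bgr'].astype(int); d=im[:,:,0]-im[:,:,2]
    m=((d>-8)&(im[:,:,1]>140)).astype(np.uint8)
    uv=proj(c,(x,y,4)); H,W=m.shape; yy,xx=np.mgrid[:H,:W]
    m[np.hypot(xx-uv[0],yy-uv[1])>75]=0
    m=cv2.medianBlur(m,3)
    nn,l,s,ce=cv2.connectedComponentsWithStats(m); i=l[int(uv[1]),int(uv[0])]
    if i==0: print(n,'no foot at',uv); return
    cn=max(cv2.findContours((l==i).astype(np.uint8),cv2.RETR_EXTERNAL,cv2.CHAIN_APPROX_NONE)[0],key=cv2.contourArea)
    w=np.array([ray(c,u,v,4)[:2] for u,v in cn[:,0]],np.float32)
    ap=cv2.approxPolyDP(w.reshape(-1,1,2),4,True)[:,0]
    print(n,'area px',s[i,4]); 
    for a,b in zip(ap,np.roll(ap,-1,0)):
        print('  ',a.round(1),'len',round(float(np.linalg.norm(b-a)),1),'dir',round(float(np.degrees(np.arctan2(*(b-a)[::-1]))),1))
    return w
E
python3 - <<'E'
from h import *
c=cam('wrist'); np.save('w8.npy',c,allow_pickle=True); cv2.imwrite('pics/w8.png',cv2.resize(c['bgr'],(800,600))); print(state()['position'],np.degrees(yaw()))
foot(c,702,23,'b1'); foot(c,704,-72,'b2'); unit(c,696,89); unit(c,661,-204)
E
```

```text
[756.99520348 -53.13485736 199.76795585] 79.86463586017722
b1 no foot at [328.46590083 104.06255629]
b2 area px 2702
   [666.3 -84.3] len 57.7 dir -16.1
   [ 721.7 -100.2] len 45.2 dir 73.1
   [734.8 -57. ] len 57.3 dir 163.4
   [679.9 -40.7] len 45.7 dir -107.3
rect c 695.5 91.0 size 63.9 64.0 ang 27.1 ang4 26.6 0.39
rect c 658.6 -205.1 size 66.5 62.9 ang 62.9 ang4 61.7 0.4
```

View pics/w8.png

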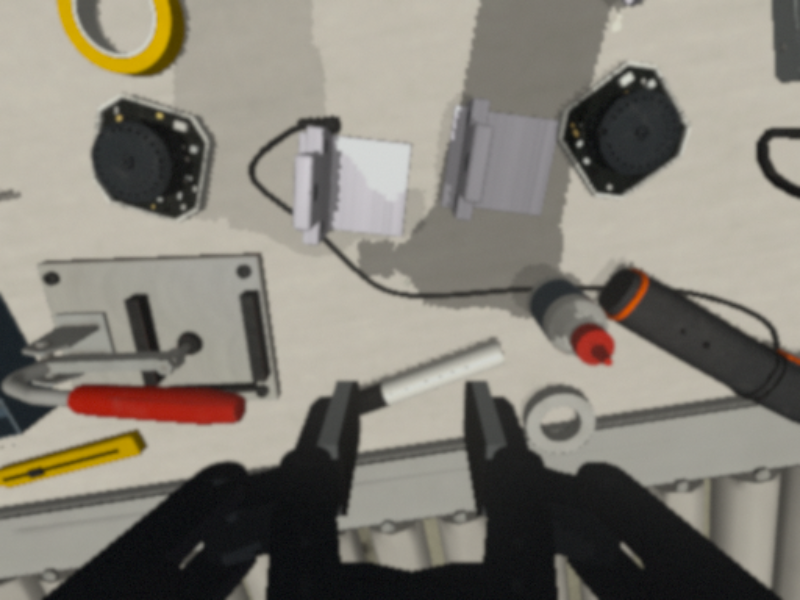

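```bash
python3 - <<'E'
from h import *
c=np.load('w8.npy',allow_pickle=True).item()
a=ray(c,557*.64,115*.64,4)[:2]; b=ray(c,545*.64,214*.64,4)[:2]; d=b-a; w=np.linalg.norm(d); d/=w; y=np.array([-d[1],d[0]])
print('b1',w,((a+b)/2-55*y).round(1),np.degrees(np.arctan2(y[1],y[0])))
go(691.9,-100.7,57,73.3)
E
```

```text
b1 61.34216200959946 [696.9  -7.3] 77.92280997424838
turn z 0.115 shift cm [ 4.87 -6.43 14.28] now [757.  -53.1 199.8] 79.9 w 34.1
```

>>> apply_moves(motion=[[0.4,[0,0,0],[0,0,0.115]],[0.4,[2.4,-3.2,1.3],[0,0,0]],[0.4,[2.47,-3.23,2],[0,0,0]],[0.4,[0,0,4],[0,0,0]],[0.4,[0,0,3],[0,0,0]],[0.4,[0,0,2],[0,0,0]],[0.4,[0,0,1.5],[0,0,0]],[0.4,[0,0,0.5],[0,0,0]],[0.4,[0,0,0],[0,0,0]],[0,[0,0,0],[0,0,0]],[0,[0,0,0],[0,0,0]],[0,[0,0,0],[0,0,0]],[0,[0,0,0],[0,0,0]],[0,[0,0,0],[0,0,0]]], force=50)

```text
time: 19.3
position: [694.8, -99.9, 58.6]
eef_rot: [0.453, 3.105, -0.0]
wrist_force: [-0.5, -0.3, 6.4]
width: 9.0
grasp_force: 51.7
```

```bash
cat >> h.py <<'E'
def held(c):
    "foot extents in tool frame (bx = along -tool x, by = tool y) of held bracket, foot plate 4 above its underside"
    s=state(); p=np.array(s['position']); z=p[2]-57.5+4; ps=yaw(); yv=np.array([np.cos(ps),np.sin(ps)]); xw=np.array([yv[1],-yv[0]])
    g=cv2.GaussianBlur(c['bgr'],(3,3),0).astype(int)
    ok=lambda q: (lambda b: b[0]-b[2]>-6 and b[1]>90)(g[tuple(np.round(proj(c,(*(p[:2]+xw*q[0]+yv*q[1]),z))[::-1]).astype(int))])
    for by in (25,35,45):
        line=[bx for bx in np.arange(-50,15,.5) if ok((bx,by))]; print('by',by,'near edge bx',line[0] if line else None)
    for bx in (-15,-10): 
        line=[by for by in np.arange(25,75,.5) if ok((bx,by))]; print('bx',bx,'far edge by',line[-1] if line else None)
E
python3 - <<'E'
from h import *
c=cam('wrist'); np.save('w9.npy',c,allow_pickle=True); held(c); inbox()
held(np.load('w3.npy',allow_pickle=True).item()) if 0 else None
box(86,150)
E
```

```text
by 25 near edge bx -33.0
by 35 near edge bx -33.0
by 45 near edge bx -33.0
bx -15 far edge by 54.0
bx -10 far edge by 54.0
box x 223.1 y 85.6 z 58.6 F [ 0.2 -0.3  5.5] yaw 73.4 w 8.7
turn z -0.223 shift cm [22.31  0.04 -9.14] now [694.8 -99.9  58.6] 73.4 w 8.7
```

>>> apply_moves(motion=[[0,[0,0,-3],[0,0,0]],[0,[0,0,-4],[0,0,0]],[0,[0,0,-2],[0,0,-0.112]],[0,[0,0,0],[0,0,-0.111]],[0,[4,0,0],[0,0,0]],[0,[4,0,0],[0,0,0]],[0,[4,0,0],[0,0,0]],[0,[4,0,0],[0,0,0]],[0,[4,0,0],[0,0,0]],[0,[2,0.04,0],[0,0,0]],[0,[0,0,0],[0,0,0]],[0,[0,0,0],[0,0,0]],[0,[0,0,0],[0,0,0]]])

```text
time: 20.65
position: [475.4, -84.3, 147.2]
eef_rot: [0.104, 3.138, -0.001]
wrist_force: [-0.4, 0.4, -1.3]
width: 8.3
grasp_force: 50.9
```

```bash
python3 - <<'E'
from h import *
inbox(); box(86,70,2.7)
c=cam('wrist'); held(c); np.save('w10.npy',c,allow_pickle=True)
# placed unit tray/puck check
unit(c,*(D+BY*44),show='u2')
E
```

```text
box x 3.1 y 86.5 z 147.2 F [-0.4  0.4 -1.3] yaw 86.2 w 8.3
turn z 0.001 shift cm [ 0.04 -0.05  7.72] now [475.4 -84.3 147.2] 86.2 w 8.3
by 25 near edge bx -32.5
by 35 near edge bx -33.5
by 45 near edge bx -33.0
bx -15 far edge by 74.5
bx -10 far edge by 74.5
rect c 471.3 -127.2 size 66.4 64.8 ang 86.2 ang4 86.4 0.46
```

>>> apply_moves(motion=[[0,[0.04,-0.05,2.5],[0,0,0]],[0,[0,0,2.5],[0,0,0]],[0,[0,0,1.5],[0,0,0]],[0,[0,0,0.8],[0,0,0]],[0,[0,0,0.4],[0,0,0]],[0,[0,0,0.3],[0,0,0]],[0,[0,0,0.2],[0,0,0]],[0,[0,0,0.2],[0,0,0]],[0,[0,0,0],[0,0,0]],[0,[0,0,0],[0,0,0]]])

```text
time: 21.7
position: [473.6, -84.8, 63.1]
eef_rot: [0.105, 3.139, 0.0]
wrist_force: [-1.0, 0.1, -0.7]
width: 9.1
grasp_force: 50.9
```

```bash
python3 -c "
from h import *
inbox()"
```

```text
box x 1.4 y 85.9 z 63.1 F [-1.   0.  -0.7] yaw 86.2 w 9.1
```

>>> apply_moves(motion=[[0,[-0.12,0,0.1],[0,0,0]],[0,[0,0,0.1],[0,0,0]],[0,[0,0,0],[0,0,0]],[0,[0,-0.1,0],[0,0,0]],[0,[0,-0.1,0],[0,0,0]],[0,[0,0,0],[0,0,0]]])

```text
time: 22.3
position: [474.3, -85.4, 62.5]
eef_rot: [-0.104, -3.138, -0.008]
wrist_force: [-6.0, 4.0, 16.8]
width: 8.7
grasp_force: 53.5
```

```bash
python3 -c "
from h import *
inbox()"
```

```text
box x 2.0 y 85.3 z 62.5 F [-6.3  3.6 16.8] yaw 86.2 w 8.7
```

>>> apply_moves(motion=[[0,[0,0,-0.1],[0,0,0]],[0,[0,-0.1,0],[0,0,0]],[0,[0,-0.1,0],[0,0,0]],[0,[0,0,0],[0,0,0]],[0,[0,0,0],[0,0,0]]])

```text
time: 22.8
position: [475.3, -87.8, 62.5]
eef_rot: [0.104, 3.139, 0.003]
wrist_force: [-1.0, 2.0, 6.2]
width: 8.5
grasp_force: 52.0
```

```bash
python3 -c "
from h import *
inbox()"
```

```text
box x 3.3 y 83.1 z 62.5 F [-1.1  1.9  6.2] yaw 86.2 w 8.5
```

>>> apply_moves(motion=[[0,[0,-0.1,0],[0,0,0]],[0,[0,-0.1,0],[0,0,0]],[0,[0,0,0],[0,0,0]],[0,[0,0,0],[0,0,0]]])

```text
time: 23.2
position: [475.3, -88.2, 62.5]
eef_rot: [0.103, 3.139, 0.007]
wrist_force: [-1.4, 4.7, 8.0]
width: 8.5
grasp_force: 52.2
```

```bash
python3 -c "
from h import *
inbox()"
```

```text
box x 3.3 y 82.6 z 62.5 F [-1.7  4.6  8. ] yaw 86.2 w 8.5
```

>>> apply_moves(motion=[[0,[0,0.1,0],[0,0,0]],[0,[0,0.05,0],[0,0,0]],[0.35,[0,0,0],[0,0,0]],[0.35,[0,0,0],[0,0,0]],[0.35,[0,0,0],[0,0,0]],[0.35,[0,0,-2],[0,0,0]],[0.35,[0,0,-4],[0,0,0]],[0.6,[0,0,-4],[0,0,0.128]],[1,[0,0,0],[0,0,0.128]],[1,[0,0,0],[0,0,0.129]],[1,[0,0,0],[0,0,0.129]],[1,[0,0,0],[0,0,0.129]],[1,[0,0,0],[0,0,0.129]],[1,[0,0,0],[0,0,0.129]],[1,[0,0,0],[0,0,0.129]]])

```text
time: 24.7
position: [473.9, -89.8, 161.5]
eef_rot: [-1.646, -2.676, 0.001]
wrist_force: [-0.3, -0.0, -0.1]
width: 85.4
grasp_force: 0.0
```

>>> apply_moves(motion=[[1,[0.85,4,0],[0,0,0]],[1,[0.85,4,0],[0,0,0]],[1,[0.85,4,0],[0,0,0]],[1,[0.85,4,0],[0,0,0]],[1,[0.85,4,0],[0,0,0]],[1,[0.85,4,0],[0,0,0]],[1,[0.85,3.6,0],[0,0,0]],[1,[0,0,0],[0,0,0]],[1,[0,0,0],[0,0,0]]])

```text
time: 25.6
position: [692.7, 90.1, 160.6]
eef_rot: [-1.635, -2.682, 0.003]
wrist_force: [-0.8, -1.4, -0.6]
width: 85.3
grasp_force: 0.0
```

```bash
python3 - <<'E'
from h import *
c=cam('wrist'); np.save('w11.npy',c,allow_pickle=True); cv2.imwrite('pics/w11.png',c['bgr']); print(proj(c,(695,91,9)))
x,y=unit(c,695.5,91); go(x,y,25,27)
E
```

```text
[266.62229491 181.04761566]
rect c 695.5 92.1 size 64.5 64.6 ang 29.1 ang4 27.3 0.48
turn z 0.002 shift cm [ 0.18  0.48 13.6 ] now [692.1  88.3 161. ] 27.1 w 85.4
```

>>> apply_moves(motion=[[1,[0.18,0.4,3],[0,0,0]],[1,[0,0,4],[0,0,0]],[1,[0,0,3],[0,0,0]],[1,[0,0,2],[0,0,0]],[1,[0,0,1.3],[0,0,0]],[1,[0,0,0],[0,0,0]],[1,[0,0,0],[0,0,0]],[0,[0,0,0],[0,0,0]],[0,[0,0,0],[0,0,0]],[0,[0,0,0],[0,0,0]],[0,[0,0,0],[0,0,0]],[0,[0,0,0],[0,0,0]],[0,[0,0,0],[0,0,0]]], force=50)

```text
time: 26.95
position: [696.8, 93.0, 30.6]
eef_rot: [1.636, 2.679, 0.003]
wrist_force: [0.3, 0.4, 5.5]
width: 43.4
grasp_force: 51.2
```

```bash
python3 -c "
from h import *
inbox(); print(state()['grasp_force']); box(127,120,0,-4.2)"
```

```text
box x 212.2 y 278.3 z 30.6 F [0.3 0.4 5.5] yaw 27.2 w 43.4
51.19945882949651
turn z 0.547 shift cm [-15.26 -21.12  -8.94] now [696.8  93.   30.6] 27.2 w 43.4
```

>>> apply_moves(motion=[[0,[0,0,-2],[0,0,0]],[0,[0,0,-4],[0,0,0]],[0,[0,0,-3],[0,0,0.137]],[0,[0,0,0],[0,0,0.137]],[0,[0,0,0],[0,0,0.137]],[0,[0,0,0],[0,0,0.136]],[0,[-3,-4,0],[0,0,0]],[0,[-3,-4,0],[0,0,0]],[0,[-3,-4,0],[0,0,0]],[0,[-3,-4,0],[0,0,0]],[0,[-2,-3,0],[0,0,0]],[0,[-1.26,-2.12,0],[0,0,0]],[0,[0,0,0],[0,0,0]],[0,[0,0,0],[0,0,0]]])

```text
time: 28.35
position: [473.6, -43.6, 119.2]
eef_rot: [-2.301, -2.137, -0.003]
wrist_force: [0.9, 0.4, -0.2]
width: 43.8
grasp_force: 51.2
```

```bash
cat >> h.py <<'E'
def tray(c,z):
    "held unit: tray near edge direction & sides in view (dark mask) at height z, in box frame"
    g=c['bgr'].max(2); p=np.array(state()['position'])
E
python3 - <<'E'
from h import *
inbox(); print(state()['grasp_force']); box(127,60,0,-4.2)
c=cam('wrist'); cv2.imwrite('pics/w12.png',cv2.resize(c['bgr'],(800,600))); np.save('w12.npy',c,allow_pickle=True)
# leading tray edge line: at columns 225..300, going down, find dark
g=c['bgr'].max(2).astype(float)
P=[(u,cross(g[:,u],150,215,75)) for u in range(228,302,6)]; print([(u,None if v is None else round(v,1)) for u,v in P])
E
```

```text
box x -1.4 y 127.0 z 119.2 F [ 0.9  0.5 -0.2] yaw -4.2 w 43.8
51.238991136197
turn z -0.001 shift cm [-0.    0.14  5.92] now [473.6 -43.6 119.2] -4.2 w 43.8
[(228, np.float64(196.4)), (234, np.float64(195.7)), (240, np.float64(195.6)), (246, np.float64(195.5)), (252, np.float64(195.6)), (258, np.float64(195.4)), (264, np.float64(195.5)), (270, np.float64(195.5)), (276, np.float64(195.4)), (282, np.float64(195.2)), (288, np.float64(195.4)), (294, np.float64(195.5)), (300, np.float64(195.7))]
```

>>> apply_moves(motion=[[0,[0,0.14,2.5],[0,0,-0.006]],[0,[0,0,2.5],[0,0,0]],[0,[0,0,1.5],[0,0,0]],[0,[0,0,0.7],[0,0,0]],[0,[0,0,0.3],[0,0,0]],[0,[0,0,0.3],[0,0,0]],[0,[0,0,0.2],[0,0,0]],[0,[0,0,0.1],[0,0,0]],[0,[0,0,0],[0,0,0]]])

```text
time: 29.3
position: [475.8, -44.0, 38.5]
eef_rot: [2.294, 2.145, 0.002]
wrist_force: [-1.4, 0.7, 3.4]
width: 43.7
grasp_force: 51.6
```

>>> apply_moves(motion=[[0,[-0.15,0,0],[0,0,0]],[0,[-0.1,0,0],[0,0,0]],[0,[-0.1,0,0],[0,0,0]],[0,[0,0,0],[0,0,0]]])

```text
time: 29.7
position: [476.0, -46.4, 38.4]
eef_rot: [-2.294, -2.146, -0.004]
wrist_force: [-0.3, 2.8, 5.6]
width: 43.4
grasp_force: 51.8
```

```bash
python3 -c "
from h import *
inbox()"
```

```text
box x 1.1 y 124.3 z 38.4 F [-0.5  2.8  5.6] yaw -3.8 w 43.4
```

Floor reached at the right height; continue pushing.

>>> apply_moves(motion=[[0,[-0.1,0,0],[0,0,0]],[0,[-0.1,0,0],[0,0,0]],[0,[0,0,0],[0,0,0]]])

```text
time: 30.0
position: [476.0, -46.9, 38.5]
eef_rot: [-2.292, -2.146, -0.006]
wrist_force: [-0.2, 5.1, 6.1]
width: 43.7
grasp_force: 51.9
```

>>> apply_moves(motion=[[0,[-0.1,0,0],[0,0,0]],[0,[-0.1,0,0],[0,0,0]],[0,[0,0,0],[0,0,0]]])

```text
time: 30.3
position: [476.0, -47.0, 38.4]
eef_rot: [-2.289, -2.145, -0.008]
wrist_force: [-0.6, 7.9, 7.5]
width: 43.9
grasp_force: 52.1
```

```bash
python3 -c "
from h import *
inbox()"
```

```text
box x 1.2 y 123.7 z 38.4 F [-1.2  7.8  7.5] yaw -3.7 w 43.9
```

>>> apply_moves(motion=[[0,[0.1,0,0],[0,0,0]],[0,[0.1,0,0],[0,0,0]],[0.8,[0,0,0],[0,0,0]],[0.8,[0,0,0],[0,0,0]],[0.8,[0,0,0],[0,0,0]],[0.8,[0,0,-2],[0,0,0]],[0.8,[0,0,-4],[0,0,0]],[0.8,[0,0,-4],[0,0,-0.139]],[0.8,[0,0,-3],[0,0,-0.139]],[0.8,[0,0,0],[0,0,-0.139]],[0.8,[0,0,0],[0,0,-0.139]],[0.8,[0,0,0],[0,0,-0.139]],[0.8,[0,0,0],[0,0,-0.139]],[0.8,[0,0,0],[0,0,-0.139]],[0.8,[0,0,0],[0,0,-0.139]],[0.8,[0,0,0],[0,0,-0.139]],[0.8,[0,0,0],[0,0,-0.139]]])

```text
time: 32.0
position: [474.1, -50.2, 167.4]
eef_rot: [-0.381, -3.118, 0.001]
wrist_force: [-0.5, -0.3, 0.6]
width: 68.3
grasp_force: 0.0
```

>>> apply_moves(motion=[[0.8,[-4,2,0],[0,0,0]],[0.8,[-4,2,0],[0,0,0]],[0.8,[-4,2,0],[0,0,0]],[0.8,[-4,2,0],[0,0,0]],[0.6,[-4,1.2,0],[0,0,0]],[0.4,[-0.5,0,0],[0,0,0]],[0.4,[0,0,0],[0,0,0]],[0.4,[0,0,0],[0,0,0]]])

```text
time: 32.8
position: [694.3, -12.1, 167.2]
eef_rot: [-0.391, -3.115, 0.002]
wrist_force: [-0.5, 0.2, 0.3]
width: 33.9
grasp_force: 0.0
```

```bash
sed -i 's/>140)/>85)/' h.py; python3 - <<'E'
from h import *
c=cam('wrist'); np.save('w13.npy',c,allow_pickle=True); cv2.imwrite('pics/w13.png',cv2.resize(c['bgr'],(800,600))); inbox(); print(state()['position'])
foot(c,704,23,'b1')
print(c['bgr'][tuple(proj(c,(704,23,4))[::-1].astype(int))])
E
```

```text
box x 216.6 y 173.5 z 167.5 F [-0.2  0.7 -0. ] yaw 75.7 w 34.1
[694.23239126 -11.83021745 167.50569252]
b1 area px 4277
   [679.6  52.7] len 66.1 dir -102.7
   [665.1 -11.8] len 60.0 dir -16.7
   [722.5 -29. ] len 10.6 dir 44.7
   [730.  -21.6] len 8.8 dir -14.4
   [738.6 -23.8] len 11.7 dir 92.2
   [738.1 -12.1] len 16.0 dir 148.0
   [724.6  -3.6] len 42.2 dir 74.2
   [736.1  37. ] len 58.6 dir 164.4
[122 120 122]
```

```bash
python3 -c "
from h import *
go(693.4,-7.1,57,74.4)"
```

```text
turn z 0.022 shift cm [ 0.21  0.43 11.05] now [694.2 -11.8 167.5] 75.7 w 34.1
```

>>> apply_moves(motion=[[0.4,[0.21,0.43,1.5],[0,0,0.022]],[0.4,[0,0,3.5],[0,0,0]],[0.4,[0,0,3],[0,0,0]],[0.4,[0,0,1.5],[0,0,0]],[0.4,[0,0,1],[0,0,0]],[0.4,[0,0,0.5],[0,0,0]],[0.4,[0,0,0],[0,0,0]],[0,[0,0,0],[0,0,0]],[0,[0,0,0],[0,0,0]],[0,[0,0,0],[0,0,0]],[0,[0,0,0],[0,0,0]],[0,[0,0,0],[0,0,0]]], force=50)

```text
time: 34.05
position: [696.4, -6.1, 59.5]
eef_rot: [0.422, 3.11, 0.001]
wrist_force: [0.1, 0.4, 5.7]
width: 8.4
grasp_force: 51.7
```

```bash
python3 - <<'E'
from h import *
c=cam('wrist'); np.save('w14.npy',c,allow_pickle=True); held(c); inbox(); box(164,150)
E
```

```text
by 25 near edge bx -32.5
by 35 near edge bx -33.0
by 45 near edge bx -33.0
bx -15 far edge by 54.0
bx -10 far edge by 54.0
box x 218.4 y 179.3 z 59.5 F [-0.7 -1.4  5.7] yaw 74.5 w 8.3
turn z -0.203 shift cm [21.84 -1.53 -9.05] now [696.4  -6.1  59.5] 74.5 w 8.3
```

>>> apply_moves(motion=[[0,[0,0,-3],[0,0,0]],[0,[0,0,-4],[0,0,0]],[0,[0,0,-2],[0,0,-0.102]],[0,[0,0,0],[0,0,-0.101]],[0,[4,-0.5,0],[0,0,0]],[0,[4,-0.5,0],[0,0,0]],[0,[4,-0.5,0],[0,0,0]],[0,[4,0,0],[0,0,0]],[0,[3.6,0,0],[0,0,0]],[0,[1.9,0,0],[0,0,0]],[0,[0,0,0],[0,0,0]],[0,[0,0,0],[0,0,0]],[0,[0,0,0],[0,0,0]]])

```text
time: 35.4
position: [481.1, -6.4, 148.2]
eef_rot: [0.104, 3.138, -0.001]
wrist_force: [0.1, -1.2, -1.1]
width: 8.8
grasp_force: 50.8
```

```bash
python3 - <<'E'
from h import *
inbox(); box(164,70,2.9)
E
```

```text
box x 3.6 y 164.6 z 148.2 F [ 0.2 -1.2 -1.1] yaw 86.2 w 8.8
turn z 0.001 shift cm [ 0.07 -0.06  7.82] now [481.1  -6.4 148.2] 86.2 w 8.8
```

>>> apply_moves(motion=[[0,[0,-0.05,2.5],[0,0,0]],[0,[0,0,2.5],[0,0,0]],[0,[0,0,1.5],[0,0,0]],[0,[0,0,0.8],[0,0,0]],[0,[0,0,0.4],[0,0,0]],[0,[0,0,0.3],[0,0,0]],[0,[0,0,0.2],[0,0,0]],[0,[0,0,0.2],[0,0,0]],[0,[0,0,0.1],[0,0,0]],[0,[0,0,0],[0,0,0]]])

```text
time: 36.4
position: [479.9, -6.8, 63.4]
eef_rot: [0.105, 3.139, 0.001]
wrist_force: [-1.2, -0.1, 3.3]
width: 8.5
grasp_force: 51.3
```

```bash
python3 -c "
from h import *
inbox()"
```

```text
box x 2.4 y 164.1 z 63.4 F [-1.2 -0.2  3.3] yaw 86.2 w 8.5
```

Floor at 63.4 as expected. Push to contact.

>>> apply_moves(motion=[[0,[0,-0.1,0],[0,0,0]],[0,[0,-0.1,0],[0,0,0]],[0,[0,-0.1,0],[0,0,0]],[0,[0,-0.1,0],[0,0,0]],[0,[0,0,0],[0,0,0]]])

```text
time: 36.9
position: [480.3, -10.0, 63.4]
eef_rot: [0.104, 3.138, 0.002]
wrist_force: [-0.6, 2.9, 5.9]
width: 8.6
grasp_force: 51.8
```

>>> apply_moves(motion=[[0,[0,-0.1,0],[0,0,0]],[0,[0,-0.1,0],[0,0,0]],[0,[0,0,0],[0,0,0]],[0,[0,0,0],[0,0,0]]])

```text
time: 37.3
position: [480.3, -10.4, 63.4]
eef_rot: [0.103, 3.139, 0.005]
wrist_force: [-0.1, 5.4, 6.7]
width: 8.9
grasp_force: 51.9
```

```bash
python3 -c "
from h import *
inbox()"
```

```text
box x 3.0 y 160.5 z 63.4 F [-0.5  5.4  6.7] yaw 86.3 w 8.9
```

>>> apply_moves(motion=[[0,[0,0.1,0],[0,0,0]],[0,[0,0.05,0],[0,0,0]],[0.35,[0,0,0],[0,0,0]],[0.35,[0,0,0],[0,0,0]],[0.35,[0,0,0],[0,0,0]],[0.35,[0,0,-2],[0,0,0]],[0.35,[0,0,-4],[0,0,0]],[0.6,[0,0,-4],[0,0,0.14]],[1,[0,0,0],[0,0,0.14]],[1,[0,0,0],[0,0,0.14]],[1,[-3.5,-1.2,0],[0,0,0]],[1,[-3.5,-1.2,0],[0,0,0]],[1,[-3.5,-1.2,0],[0,0,0]],[1,[-3.5,-1.2,0],[0,0,0]],[1,[-3.5,-1.2,0],[0,0,0]],[1,[-3.5,-1.2,0],[0,0,0]],[1,[-3.9,-1.5,0],[0,0,0]],[1,[0,0,0],[0,0,0]],[1,[0,0,0],[0,0,0]]])

```text
time: 39.2
position: [657.6, -206.9, 161.8]
eef_rot: [-0.761, -3.046, 0.003]
wrist_force: [-0.1, 0.7, -0.2]
width: 85.5
grasp_force: 0.0
```

```bash
python3 - <<'E'
from h import *
c=cam('wrist'); np.save('w15.npy',c,allow_pickle=True); cv2.imwrite('pics/w15.png',c['bgr']); print(proj(c,(659,-205,9)))
x,y=unit(c,659,-205); go(x,y,23,62)
E
```

```text
[266.0694535  181.25833599]
rect c 658.5 -203.6 size 65.7 62.8 ang 61.9 ang4 64.5 0.46
turn z 0.001 shift cm [-1.000e-02  1.700e-01  1.388e+01] now [ 657.5 -205.   161.8] 62.0 w 85.6
```

>>> apply_moves(motion=[[1,[0,0.15,3],[0,0,0.01]],[1,[0,0,4],[0,0,0]],[1,[0,0,3],[0,0,0]],[1,[0,0,2],[0,0,0]],[1,[0,0,1.7],[0,0,0]],[1,[0,0,0],[0,0,0]],[1,[0,0,0],[0,0,0]],[0,[0,0,0],[0,0,0]],[0,[0,0,0],[0,0,0]],[0,[0,0,0],[0,0,0]],[0,[0,0,0],[0,0,0]],[0,[0,0,0],[0,0,0]],[0,[0,0,0],[0,0,0]]], force=50)

```text
time: 40.55
position: [660.5, -204.3, 27.5]
eef_rot: [0.772, 3.042, -0.0]
wrist_force: [-0.5, 0.4, 6.5]
width: 44.2
grasp_force: 51.4
```

```bash
python3 -c "
from h import *
inbox(); print(state()['grasp_force']); box(205,120,0,-3.84)"
```

```text
box x 195.8 y -20.8 z 27.5 F [-0.5  0.4  6.5] yaw 61.5 w 44.2
51.44253182807006
turn z 1.141 shift cm [ 22.58 -19.58  -9.25] now [ 660.5 -204.3   27.5] 61.5 w 44.2
```

>>> apply_moves(motion=[[0,[0,0,-3],[0,0,0]],[0,[0,0,-4],[0,0,0]],[0,[2,0,-3],[0,0,0]],[0,[4,0,0],[0,0,0]],[0,[4,0,0],[0,0,0.142]],[0,[0,0,0],[0,0,0.142]],[0,[0,0,0],[0,0,0.142]],[0,[0,0,0],[0,0,0.143]],[0,[0,0,0],[0,0,0.143]],[0,[0,0,0],[0,0,0.143]],[0,[0,0,0],[0,0,0.143]],[0,[0,0,0],[0,0,0.143]],[0,[0,0,0],[0,0,0]]])

```text
time: 41.85
position: [570.9, -155.4, 125.1]
eef_rot: [-2.293, -2.146, 0.002]
wrist_force: [-0.1, -1.0, -1.4]
width: 44.0
grasp_force: 51.2
```

```bash
python3 -c "
from h import *
inbox(); box(205,120,0,-3.84)"
```

```text
box x 103.2 y 21.9 z 125.1 F [-0.1 -1.  -1.4] yaw -3.8 w 44.0
turn z 0.001 shift cm [ 18.31 -10.32   0.51] now [ 570.9 -155.4  125.1] -3.8 w 44.0
```

>>> apply_moves(motion=[[0,[4,-2.2,0],[0,0,0]],[0,[4,-2.2,0],[0,0,0]],[0,[4,-2.2,0],[0,0,0]],[0,[4,-2.2,0],[0,0,0]],[0,[2.3,-1.5,0],[0,0,0]],[0,[0,0,0],[0,0,0]],[0,[0,0,0],[0,0,0]]])

```text
time: 42.55
position: [480.6, 34.4, 125.6]
eef_rot: [-2.29, -2.151, -0.0]
wrist_force: [-0.2, 0.3, -0.7]
width: 43.9
grasp_force: 51.3
```

```bash
python3 - <<'E'
from h import *
inbox()
c=cam('wrist'); cv2.imwrite('pics/w16.png',cv2.resize(c['bgr'],(800,600))); np.save('w16.npy',c,allow_pickle=True)
g=c['bgr'].max(2).astype(float)
P=[(u,cross(g[:,u],150,215,75)) for u in range(228,302,6)]; print([(u,None if v is None else round(v,1)) for u,v in P])
E
```

```text
box x 0.3 y 205.3 z 125.6 F [-0.2  0.3 -0.7] yaw -3.6 w 43.9
[(228, np.float64(196.5)), (234, np.float64(196.2)), (240, np.float64(195.9)), (246, np.float64(195.9)), (252, np.float64(195.7)), (258, np.float64(195.6)), (264, np.float64(195.5)), (270, np.float64(195.2)), (276, np.float64(195.0)), (282, np.float64(194.5)), (288, np.float64(194.5)), (294, np.float64(194.6)), (300, np.float64(194.7))]
```

>>> apply_moves(motion=[[0,[0,0,2.5],[0,0,0.035]],[0,[0,0,2.5],[0,0,0]],[0,[0,0,2],[0,0,0]],[0,[0,0,1],[0,0,0]],[0,[0,0,0.4],[0,0,0]],[0,[0,0,0.3],[0,0,0]],[0,[0,0,0.2],[0,0,0]],[0,[0,0,0.1],[0,0,0]],[0,[0,0,0],[0,0,0]]])

```text
time: 43.5
position: [481.2, 33.8, 36.1]
eef_rot: [2.331, 2.105, 0.001]
wrist_force: [0.0, -0.2, -0.1]
width: 43.8
grasp_force: 51.2
```

>>> apply_moves(motion=[[0,[-0.1,0,0],[0,0,0]],[0,[-0.1,0,0],[0,0,0]],[0,[-0.1,0,0],[0,0,0]],[0,[0,0,0],[0,0,0]]])

```text
time: 43.9
position: [480.5, 30.5, 35.9]
eef_rot: [2.332, 2.105, 0.0]
wrist_force: [0.5, -0.2, -0.9]
width: 43.7
grasp_force: 51.2
```

```bash
python3 -c "
from h import *
inbox()"
```

```text
box x 0.5 y 201.4 z 35.9 F [ 0.5 -0.1 -0.9] yaw -5.9 w 43.7
```

>>> apply_moves(motion=[[0,[0,0,0.1],[0,0,0]],[0,[-0.1,0,0],[0,0,0]],[0,[-0.1,0,0],[0,0,0]],[0,[0,0,0],[0,0,0]]])

```text
time: 44.3
position: [480.9, 29.8, 35.5]
eef_rot: [-2.33, -2.105, -0.003]
wrist_force: [-1.3, 2.1, 6.3]
width: 43.8
grasp_force: 51.9
```

>>> apply_moves(motion=[[0,[-0.1,0,0],[0,0,0]],[0,[-0.1,0,0],[0,0,0]],[0,[0,0,0],[0,0,0]]])

```text
time: 44.6
position: [481.0, 29.6, 35.5]
eef_rot: [-2.327, -2.104, -0.006]
wrist_force: [-1.5, 5.6, 6.2]
width: 44.0
grasp_force: 51.9
```

```bash
python3 -c "
from h import *
inbox()"
```

```text
box x 1.1 y 200.5 z 35.5 F [-1.9  5.5  6.2] yaw -5.8 w 44.0
```

>>> apply_moves(motion=[[0,[0.1,0,0],[0,0,0]],[0,[0.1,0,0],[0,0,0]],[0.8,[0,0,0],[0,0,0]],[0.8,[0,0,0],[0,0,0]],[0.8,[0,0,0],[0,0,0]],[0.8,[0,0,-2],[0,0,0]],[0.8,[0,0,-4],[0,0,0]],[0.8,[0,0,-4],[0,0,-0.131]],[0.8,[0,0,-3],[0,0,-0.131]],[0.6,[0,0,0],[0,0,-0.131]],[0.6,[0,0,0],[0,0,-0.131]],[0.6,[0,0,0],[0,0,-0.131]],[0.6,[0,0,0],[0,0,-0.131]],[0.6,[0,0,0],[0,0,-0.131]],[0.6,[0,0,0],[0,0,-0.131]],[0.6,[0,0,0],[0,0,-0.131]],[0.6,[0,0,0],[0,0,-0.131]]])

```text
time: 46.3
position: [479.9, 28.3, 164.5]
eef_rot: [-0.559, -3.091, 0.0]
wrist_force: [0.6, -0.6, -0.1]
width: 51.4
grasp_force: 0.0
```

>>> apply_moves(motion=[[0.6,[0,0,0],[0,0,-0.131]],[0.6,[0,0,0],[0,0,-0.131]],[0.6,[0,0,0],[0,0,-0.131]],[0.6,[0,0,0],[0,0,-0.131]],[0.6,[0,0,0],[0,0,-0.131]],[0.6,[0,0,0],[0,0,-0.131]],[0.6,[0,0,0],[0,0,-0.131]],[0.6,[-3.2,-0.1,0],[0,0,0]],[0.6,[-3.2,-0.1,0],[0,0,0]],[0.6,[-3.2,-0.2,0],[0,0,0]],[0.6,[-3,-0.2,0],[0,0,0]],[0.6,[0,0,0],[0,0,0]],[0.6,[0,0,0],[0,0,0]]])

```text
time: 47.6
position: [590.4, 89.5, 164.1]
eef_rot: [0.859, -3.02, 0.002]
wrist_force: [-0.9, 0.2, 0.8]
width: 51.2
grasp_force: 0.0
```

```bash
python3 - <<'E'
from h import *
c=cam('wrist'); np.save('w17.npy',c,allow_pickle=True); cv2.imwrite('pics/w17.png',cv2.resize(c['bgr'],(800,600))); inbox()
print(state()['joint_pos'].round(2))
im=c['bgr'].astype(int); m=((im[:,:,0]-im[:,:,2]>-8)&(im[:,:,1]>85)).astype(np.uint8); uv=proj(c,(591,92.4,50)); yy,xx=np.mgrid[:384,:512]
m[np.hypot(xx-uv[0],yy-uv[1])>75]=0; m=cv2.medianBlur(m,3)
n,l,s,ce=cv2.connectedComponentsWithStats(m); print(uv)
for i in range(1,n):
    if s[i,4]>50:
        cn=max(cv2.findContours((l==i).astype(np.uint8),0,1)[0],key=cv2.contourArea)
        print(s[i],ce[i].round(1)); 
        for z in (19.5,38,66):
            r=cv2.minAreaRect(np.array([ray(c,*q,z)[:2] for q in cn[:,0]],np.float32)); print('  z',z,np.round(r[0],1),np.round(r[1],1),round(r[2],1))
go(591,92.4,57,122)
E
```

```text
box x 105.5 y 266.8 z 164.1 F [-0.1 -0.6 -0. ] yaw 121.7 w 51.3
[-0.86  0.47  0.81  1.83 -0.4   1.01  2.23]
[265.22627331 196.35773941]
[ 243  147   38   81 2748] [262. 186.]
  z 19.5 [595.6  91.1] [77.6 33.9] 31.6
  z 38 [590.4  88.1] [72.4 31.6] 31.6
  z 66 [582.6  83.4] [64.6 28.2] 31.6
turn z -0.005 shift cm [-0.31  0.24 10.71] now [589.6  88.7 164.1] 121.7 w 51.3
```

>>> apply_moves(motion=[[0.6,[-0.2,0.2,2],[0,0,0]],[0.6,[0,0,3],[0,0,0]],[0.6,[0,0,2.5],[0,0,0]],[0.6,[0,0,1.7],[0,0,0]],[0.6,[0,0,1],[0,0,0]],[0.6,[0,0,0.5],[0,0,0]],[0.6,[0,0,0],[0,0,0]],[0,[0,0,0],[0,0,0]],[0,[0,0,0],[0,0,0]],[0,[0,0,0],[0,0,0]],[0,[0,0,0],[0,0,0]],[0,[0,0,0],[0,0,0]],[0,[0,0,0],[0,0,0]]], force=50)

```text
time: 48.95
position: [592.3, 92.6, 58.8]
eef_rot: [-0.859, 3.02, -0.0]
wrist_force: [-1.0, -0.8, 5.2]
width: 8.7
grasp_force: 51.8
```

```bash
python3 - <<'E'
from h import *
c=cam('wrist'); np.save('w18.npy',c,allow_pickle=True); cv2.imwrite('pics/w18.png',cv2.resize(c['bgr'],(800,600))); inbox()
s=state(); p=np.array(s['position']); ps=yaw(); yv=np.array([np.cos(ps),np.sin(ps)]); xw=np.array([yv[1],-yv[0]])
for by,z in ((9,38),(-9,38),(-16,19.5)):
    r=[]
    for bx in np.arange(-50,-15,1.): 
        u=np.round(proj(c,(*(p[:2]+xw*bx+yv*by),z))).astype(int); b=c['bgr'][u[1],u[0]].astype(int); r.append((int(bx),int(b[1]),int(b[0]-b[2])))
    print(by,r)
E
```

```text
box x 107.9 y 270.8 z 58.8 F [-0.1 -1.2  5.7] yaw 121.7 w 8.5
9 [(-50, 156, -15), (-49, 156, -16), (-48, 156, -16), (-47, 156, -15), (-46, 154, -16), (-45, 150, -14), (-44, 138, -12), (-43, 97, -3), (-42, 85, -1), (-41, 87, -1), (-40, 87, -1), (-39, 87, 0), (-38, 87, 0), (-37, 87, -2), (-36, 89, 0), (-35, 101, -1), (-34, 125, 0), (-33, 162, 1), (-32, 174, 0), (-31, 170, 1), (-30, 150, 2), (-29, 118, 0), (-28, 109, 0), (-27, 103, 0), (-26, 104, 1), (-25, 106, 1), (-24, 105, -1), (-23, 106, 1), (-22, 105, 0), (-21, 105, -1), (-20, 105, 0), (-19, 104, 0), (-18, 104, -1), (-17, 105, 1), (-16, 105, 0)]
-9 [(-50, 156, -16), (-49, 154, -15), (-48, 154, -16), (-47, 155, -15), (-46, 154, -17), (-45, 155, -15), (-44, 141, -13), (-43, 130, -11), (-42, 114, -8), (-41, 107, -6), (-40, 98, -3), (-39, 87, -1), (-38, 88, 0), (-37, 89, 0), (-36, 88, 1), (-35, 102, -1), (-34, 123, 1), (-33, 164, 1), (-32, 173, 0), (-31, 174, 1), (-30, 173, -1), (-29, 173, -1), (-28, 172, 0), (-27, 174, 0), (-26, 174, 0), (-25, 171, 0), (-24, 164, 0), (-23, 152, 0), (-22, 124, 0), (-21, 107, -1), (-20, 103, 1), (-19, 104, -1), (-18, 103, 0), (-17, 102, -1), (-16, 103, 1)]
-16 [(-50, 157, -17), (-49, 157, -16), (-48, 154, -14), (-47, 155, -17), (-46, 156, -15), (-45, 155, -15), (-44, 156, -15), (-43, 155, -16), (-42, 156, -16), (-41, 155, -15), (-40, 155, -15), (-39, 154, -14), (-38, 153, -15), (-37, 153, -15), (-36, 155, -14), (-35, 153, -17), (-34, 147, -14), (-33, 125, -13), (-32, 113, -12), (-31, 99, -6), (-30, 139, -1), (-29, 157, 0), (-28, 169, -1), (-27, 170, 0), (-26, 169, 0), (-25, 169, -1), (-24, 169, 0), (-23, 169, 0), (-22, 167, -1), (-21, 169, 0), (-20, 168, -2), (-19, 169, 0), (-18, 168, 0), (-17, 168, 0), (-16, 168, -1)]
```

```bash
python3 - <<'E'
from h import *
box(249.5,150,0.5)
E
```

```text
turn z 0.621 shift cm [10.74 -2.13 -9.12] now [592.3  92.6  58.8] 121.7 w 8.5
```

>>> apply_moves(motion=[[0,[0,0,-3],[0,0,0]],[0,[0,0,-4],[0,0,0]],[0,[0,0,-2],[0,0,0.124]],[0,[0,0,0],[0,0,0.124]],[0,[0,0,0],[0,0,0.124]],[0,[0,0,0],[0,0,0.124]],[0,[0,0,0],[0,0,0.125]],[0,[4,-1,0],[0,0,0]],[0,[4,-1,0],[0,0,0]],[0,[2.7,-0.1,0],[0,0,0]],[0,[0,0,0],[0,0,0]],[0,[0,0,0],[0,0,0]]])

```text
time: 50.2
position: [482.0, 79.5, 147.2]
eef_rot: [-0.103, -3.139, -0.001]
wrist_force: [0.4, 1.3, -0.4]
width: 8.7
grasp_force: 50.8
```

```bash
python3 - <<'E'
from h import *
inbox(); box(249.5,70,1)
c=cam('wrist'); np.save('w19.npy',c,allow_pickle=True)
E
```

```text
box x -1.2 y 250.3 z 147.2 F [ 0.3  1.4 -0.4] yaw 86.2 w 8.7
turn z 0.001 shift cm [-0.22 -0.08  7.72] now [482.   79.5 147.2] 86.2 w 8.7
```

>>> apply_moves(motion=[[0,[-0.22,-0.05,2.5],[0,0,0]],[0,[0,0,2.5],[0,0,0]],[0,[0,0,1.5],[0,0,0]],[0,[0,0,0.8],[0,0,0]],[0,[0,0,0.4],[0,0,0]],[0,[0,0,0.3],[0,0,0]],[0,[0,0,0.2],[0,0,0]],[0,[0,0,0.1],[0,0,0]],[0,[0,0,0.1],[0,0,0]],[0,[0,0,0],[0,0,0]]])

```text
time: 51.25
position: [485.4, 78.3, 64.0]
eef_rot: [0.105, 3.139, 0.001]
wrist_force: [-0.5, 0.1, -2.2]
width: 8.8
grasp_force: 50.7
```

```bash
python3 -c "
from h import *
inbox()"
```

```text
box x 2.2 y 249.4 z 64.0 F [-0.5  0.  -2.2] yaw 86.2 w 8.8
```

>>> apply_moves(motion=[[0,[0.15,0,0],[0,0,0]],[0,[0,0,0.1],[0,0,0]],[0,[0,0,0.1],[0,0,0]],[0,[0,0,0],[0,0,0]]])

```text
time: 51.65
position: [483.6, 78.3, 62.7]
eef_rot: [-0.105, -3.138, -0.002]
wrist_force: [-3.1, -0.5, 9.2]
width: 8.9
grasp_force: 52.3
```

>>> apply_moves(motion=[[0,[0,-0.1,0],[0,0,0]],[0,[0,-0.1,0],[0,0,0]],[0,[0,-0.1,0],[0,0,0]],[0,[0,0,0],[0,0,0]]])

```text
time: 52.05
position: [483.9, 77.3, 62.7]
eef_rot: [-0.103, -3.139, -0.006]
wrist_force: [-2.9, 3.2, 7.7]
width: 8.8
grasp_force: 52.0
```

```bash
python3 -c "
from h import *
inbox()"
```

```text
box x 0.8 y 248.3 z 62.7 F [-3.1  3.   7.7] yaw 86.2 w 8.8
```

>>> apply_moves(motion=[[0,[0,-0.1,0],[0,0,0]],[0,[0,-0.1,0],[0,0,0]],[0,[0,-0.1,0],[0,0,0]],[0,[0,0,0],[0,0,0]]])

```text
time: 52.45
position: [484.5, 74.8, 62.8]
eef_rot: [0.104, 3.139, 0.007]
wrist_force: [-1.5, 4.5, 5.7]
width: 8.8
grasp_force: 51.9
```

```bash
python3 -c "
from h import *
inbox()"
```

```text
box x 1.6 y 245.9 z 62.8 F [-1.8  4.4  5.7] yaw 86.2 w 8.8
```

>>> apply_moves(motion=[[0,[0,0.1,0],[0,0,0]],[0,[0,0.05,0],[0,0,0]],[0.35,[0,0,0],[0,0,0]],[0.35,[0,0,0],[0,0,0]],[0.35,[0,0,0],[0,0,0]],[0.35,[0,0,-2],[0,0,0]],[0.35,[0,0,-4],[0,0,0]],[0.6,[0,0,-3],[0,0,0]],[0.7,[0,4,0],[0,0,0]],[0.7,[0,4,0],[0,0,0]],[0.7,[0,0,0],[0,0,0]],[0.7,[0,0,0],[0,0,0]]])

```text
time: 53.65
position: [488.5, 154.5, 151.4]
eef_rot: [-0.1, -3.14, 0.002]
wrist_force: [-0.6, -0.5, 0.6]
width: 59.7
grasp_force: 0.0
```

```bash
python3 - <<'E'
from h import *
inbox()
c=cam('wrist'); np.save('w20.npy',c,allow_pickle=True); cv2.imwrite('pics/w20.png',cv2.resize(c['bgr'],(800,600)))
g=c['bgr'].max(2)
p=D+BY*332; uv=proj(c,(*p,70)); print('exp',uv)
m=(g<60).astype(np.uint8); n,l,s,ce=cv2.connectedComponentsWithStats(m)
for i in range(1,n):
    if s[i,4]>150: print(s[i],ce[i].round(0),[round(float(v),1) for v in ((ray(c,*ce[i],70)[:2]-D)@np.c_[BX,BY])])
E
```

```text
box x 0.2 y 325.7 z 151.4 F [-0.6 -0.6  0.6] yaw 86.4 w 59.7
exp [271.82795112 208.46569293]
[148   0  59  19 608] [173.   7.] [-128.9, 272.1]
[ 309    1  101  102 6049] [358.  49.] [-106.0, 384.4]
[ 478    0   34  249 2441] [500. 143.] [-48.4, 486.3]
[ 382   23   78   96 4108] [425.  75.] [-91.0, 428.2]
[   0  152   49   70 2185] [ 19. 182.] [-20.0, 152.6]
[  83  152   64   66 3438] [116. 184.] [-18.2, 221.3]
[268 167  14  64 788] [275. 199.] [-7.7, 334.0]
[502 186  10  26 157] [508. 197.] [-9.3, 501.5]
[   13   238   499   146 32077] [277. 335.] [115.0, 338.1]
[470 238  42  53 786] [494. 261.] [43.3, 504.6]
[435 247  32  49 225] [448. 269.] [50.5, 470.4]
```

View pics/w20.png

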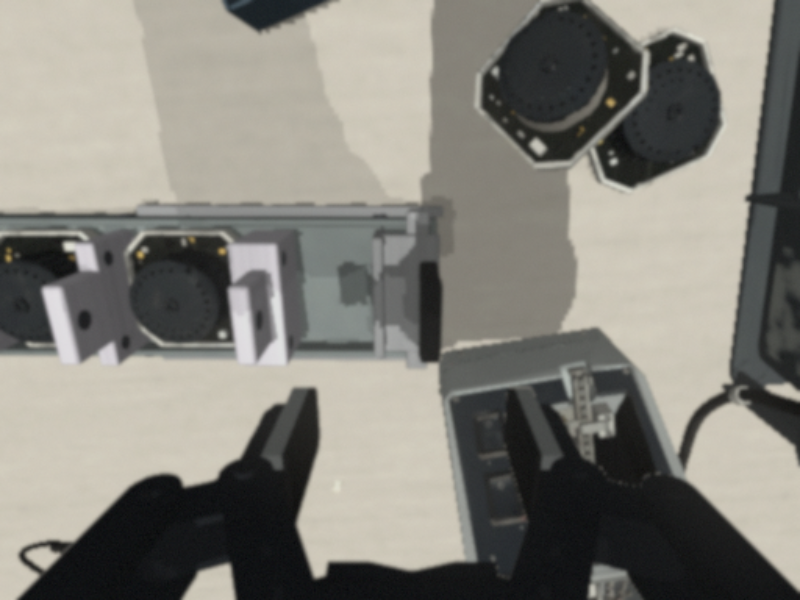

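>>> apply_moves(motion=[[0.7,[0,0.83,2],[0,0,0.004]],[0.6,[0,0,3],[0,0,0]],[0.5,[0,0,2],[0,0,0]],[0.5,[0,0,1],[0,0,0]],[0.5,[0,0,0.7],[0,0,0]],[0.5,[0,0,0],[0,0,0]],[0,[0,0,0],[0,0,0]],[0,[0,0,0],[0,0,0]],[0,[0,0,0],[0,0,0]],[0,[0,0,0],[0,0,0]],[0,[0,0,0],[0,0,0]],[0,[0,0,0],[0,0,0]]], force=50)

```text
time: 54.9
position: [490.3, 162.4, 65.9]
eef_rot: [0.11, 3.138, 0.002]
wrist_force: [-1.1, -0.1, 5.4]
width: 8.8
grasp_force: 51.1
```

```bash
python3 -c "
from h import *
inbox()"
```

```text
box x 1.5 y 333.6 z 65.9 F [-1.1 -0.2  5.4] yaw 86.0 w 8.8
```

>>> apply_moves(motion=[[0,[0,-0.5,0],[0,0,0]],[0,[0,-1,0],[0,0,0]],[0,[0,-1,0],[0,0,0]],[0,[0,-0.8,0],[0,0,0]],[0,[0,-0.5,0],[0,0,0]],[0,[0,-0.3,0],[0,0,0]],[0,[0,0,0],[0,0,0]],[0,[0,0,0],[0,0,0]]])

```text
time: 55.7
position: [487.5, 121.5, 65.8]
eef_rot: [0.11, 3.138, 0.002]
wrist_force: [-0.3, 1.3, 7.0]
width: 8.6
grasp_force: 51.2
```

```bash
python3 -c "
from h import *
inbox()"
```

```text
box x 1.4 y 292.7 z 65.8 F [-0.4  1.3  7. ] yaw 86.0 w 8.6
```

>>> apply_moves(motion=[[0,[0,-0.15,0],[0,0,0]],[0,[0,-0.1,0],[0,0,0]],[0,[0,-0.1,0],[0,0,0]],[0,[0,-0.1,0],[0,0,0]],[0,[0,-0.1,0],[0,0,0]],[0,[0,0,0],[0,0,0]]])

```text
time: 56.3
position: [487.2, 117.1, 65.8]
eef_rot: [0.11, 3.138, 0.004]
wrist_force: [-0.7, 2.1, 5.7]
width: 8.8
grasp_force: 51.1
```

>>> apply_moves(motion=[[0,[0,-0.1,0],[0,0,0]],[0,[0,-0.1,0],[0,0,0]],[0,[0,0,0],[0,0,0]]])

```text
time: 56.6
position: [487.2, 117.0, 65.9]
eef_rot: [0.108, 3.138, 0.008]
wrist_force: [-1.2, 4.1, 5.3]
width: 8.4
grasp_force: 51.0
```

```bash
python3 -c "
from h import *
inbox()"
```

```text
box x 1.4 y 288.1 z 65.9 F [-1.4  4.   5.3] yaw 86.1 w 8.4
```

>>> apply_moves(motion=[[0,[0,-0.2,0],[0,0,0]],[0,[0,-0.2,0],[0,0,0]],[0,[0,-0.2,0],[0,0,0]],[0,[0,0,0],[0,0,0]],[0,[0,0,0],[0,0,0]]])

```text
time: 57.1
position: [487.2, 116.5, 65.9]
eef_rot: [0.103, 3.138, 0.018]
wrist_force: [0.7, 13.7, 2.6]
width: 8.5
grasp_force: 50.8
```

```bash
python3 -c "
from h import *
inbox()"
```

```text
box x 1.4 y 287.6 z 65.9 F [-0.2 13.7  2.6] yaw 86.2 w 8.5
```

>>> apply_moves(motion=[[0,[0,0.2,0],[0,0,0]],[0,[0,0.2,0],[0,0,0]],[0,[0,0.1,0],[0,0,0]],[0,[0,0,0],[0,0,0]],[0,[0,0,0],[0,0,0]]])

```text
time: 57.6
position: [487.2, 116.7, 65.9]
eef_rot: [0.107, 3.138, 0.009]
wrist_force: [-0.8, 6.9, 4.8]
width: 8.6
grasp_force: 51.1
```

```bash
python3 -c "
from h import *
inbox()"
```

```text
box x 1.4 y 287.8 z 65.9 F [-1.2  6.9  4.8] yaw 86.1 w 8.6
```

>>> apply_moves(motion=[[0,[0,0.2,0],[0,0,0]],[0,[0,0.1,0],[0,0,0]],[0,[0,0,0],[0,0,0]],[0.25,[0,0,0],[0,0,0]],[0.25,[0,0,0],[0,0,0]],[0.25,[0,0,0],[0,0,0]],[0.25,[0,0,-2],[0,0,0]],[0.25,[0,0,-4],[0,0,0]],[0.25,[0,0,-4],[0,0,0]],[0.25,[0,0,-4],[0,0,0]],[0.25,[0,0,-4],[0,0,0]],[0.25,[3,-2,0],[0,0,0]],[0.25,[3,-3,0],[0,0,0]],[0.25,[0,-4,0],[0,0,0]],[0.25,[0,-4,0],[0,0,0]],[0.25,[0,0,0],[0,0,0]],[0.25,[0,0,0],[0,0,0]]])

```text
time: 59.3
position: [430.5, 3.9, 247.0]
eef_rot: [-0.116, -3.123, -0.002]
wrist_force: [-0.7, 0.8, 0.7]
width: 21.4
grasp_force: 0.0
```

```bash
python3 - <<'E'
from h import *
inbox()
c=cam('wrist'); np.save('w21.npy',c,allow_pickle=True)
g=c['bgr'].max(2)
# check: stop tab y, tray tops, profile along centreline and off-centre lines
m=(g<60).astype(np.uint8); uv=proj(c,(*(D+BY*288),70)); print('tab exp',uv)
n,l,s,ce=cv2.connectedComponentsWithStats(m)
for i in range(1,n):
    if s[i,4]>150: print(s[i],[round(float(v),1) for v in ((ray(c,*ce[i],34)[:2]-D)@np.c_[BX,BY])])
# white web tops at box x=-28, z=42
for x in (-27,27):
    q=[]
    for y in np.arange(-4,275,1.):
        u=np.round(proj(c,(*(D+BX*x+BY*y),42))).astype(int); q.append(int(c['bgr'][u[1],u[0]].min()) if 0<=u[0]<512 and 0<=u[1]<384 else -1)
    print(x,q)
E
```

```text
box x -47.5 y 171.5 z 247.0 F [-0.7  0.7  0.7] yaw 85.7 w 21.4
tab exp [372.49237062 218.74997303]
[147   0   9  71 256] [-186.2, 61.7]
[303   0  33  86 631] [-176.8, 228.5]
[368   0  30  66 927] [-185.7, 291.8]
[ 460    0   52   61 1844] [-188.5, 397.1]
[ 429   76   79   68 3270] [-109.9, 391.8]
[481 118  31  34 562] [-79.4, 430.9]
[ 261  178   48   48 1947] [-7.4, 197.2]
[ 133  180   46   47 1699] [-7.9, 46.4]
[ 197  180   46   47 1833] [-5.8, 121.7]
[357 190  21  44 699] [5.3, 293.9]
[ 417  238   95   89 5303] [107.3, 435.3]
[    0   244   512   140 29590] [197.7, 170.3]
[  0 332  37  22 554] [192.4, -170.7]
-27 [151, 134, 118, 103, 103, 111, 146, 179, 188, 188, 191, 192, 192, 192, 179, 146, 102, 75, 58, 43, 45, 58, 58, 70, 78, 86, 94, 93, 76, 50, 35, 35, 31, 34, 35, 36, 35, 35, 34, 34, 34, 32, 32, 34, 32, 33, 29, 32, 28, 28, 30, 32, 30, 29, 30, 33, 32, 33, 33, 34, 31, 31, 29, 28, 25, 27, 32, 32, 32, 32, 28, 29, 30, 30, 37, 33, 33, 39, 49, 86, 129, 159, 170, 179, 189, 189, 192, 192, 194, 195, 193, 180, 148, 99, 99, 64, 59, 73, 89, 93, 81, 57, 42, 42, 36, 38, 40, 50, 62, 67, 56, 48
[... 1419 characters left out ...]
 116, 117, 118, 119, 118, 119, 119, 119, 119, 119, 118, 120, 118, 118, 117, 118, 119, 119, 122, 122, 130, 153, 180, 195, 199, 200, 200, 200, 197, 186, 159, 130, 115, 115, 113, 117, 119, 122, 119, 119, 118, 119, 120, 120, 119, 119, 119, 119, 119, 118, 118, 117, 105, 105, 106, 107, 105, 107, 105, 105, 107, 105, 105, 108, 106, 107, 107, 107, 107, 106, 107, 108, 108, 107, 108, 110, 109, 111, 112, 112, 111, 111, 112, 110, 111, 111, 111, 109, 110, 111, 111, 111, 111, 112, 109, 110, 106, 100, 108, 108, 144, 177, 193, 198, 198, 199, 199, 198, 191, 174, 143, 121, 121, 138, 173, 192, 199, 199, 199, 199, 197, 191, 172, 151, 139, 139, 134, 129, 126, 125, 123, 122, 122, 119, 114, 110, 122, 136, 143, 143]
```

```bash
python3 -c "
from h import *
print(sign_off())"
```

```text
the job is handed in; nothing more can be done
None
```

The job is handed in at about 59 s of the 210 s: the elbow, three units with both spacers between them, and the end block stand in the box as one tight row, fully down, with the stop slid up against the end block and released.

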